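# Eject a backup drive from its dock and show its label to the phone

## Robot

A 7-joint arm with a two-finger parallel gripper is mounted at the origin on the work surface. World frame = base frame: x ahead of the robot, y to its left, z up, the work surface at z = 0. Lengths are in mm, angles in rad, forces in N, time in s.
With the tool pointing down it reaches from about 400 to 850 mm from the base axis. Payload 4.5 kg.
Tool frame: the origin (TCP) lies on the centre line of the jaws, within the pads' length; the fingertips stand 14 mm ahead of it and the grasp point (between the pads) lies 5 mm behind it; z points along the fingers, y is the line along which they close (so a half turn about z gives the same grasp; the last joint's range is limited). The gripper opens to 85 mm and grips with 20 to 120 N. Pads are 22 mm wide; open, the fingers measure 114 mm over their backs; the gripper's body (76 mm by 85 mm) begins 54 mm behind the grasp point. The pads swing forward as they close: fully open they stand 13 mm farther back than shut.
Start: joints at [-1.189, 0.689, -0.195, 1.565, 0.157, 0.902, -0.215], TCP at [213.001, 587.61, 219.317] pointing down, gripper open.
Joint ranges: [-3.01, 3.01], [-0.46, 2.08], [-1.47, 1.51], [0.13, 2.56], [-1, 4.14], [0.04, 2.09], [-2.66, 2.66]. Speed limits (rad/s): [2.57, 2.57, 3.14, 3.14, 3.14, 3.14, 3.14].

## Interface

Orientations are given as a rotation vector (axis times angle).
In Python, from rig import * gives the robot as it stands. The module is installed in compiled form; this text tells all that it offers.
- The arm moves only by the tool move_arm, never from a script. Its argument "targets" is a list of rows, each an object with "slide": the shift along the world's x, y, z normalised to -1 to 1, where 1 is 750 mm, a list of three; "yaw": the turn about the world's z normalised to -1 to 1, where 1 is 360 degrees; "gripper": the opening, from 0 (shut) to 1 (fully open). In form: [{"slide": [dx, dy, dz], "yaw": yaw, "gripper": gripper}, ...]. A call has 1 to 12 rows; each row is the pose to reach, as a shift and turn from the pose commanded when the call began, turning the shorter way round; what a row does not reach only later rows make up. A row lasts 1/10 s, in which the tool goes at most 50 mm and 8.59 degrees, less where a joint would pass 70% of its speed; a pose out of reach is approached as far as the arm can. A call with a number of a shift or a turn outside -1 to 1 is refused whole. A call with a gripper value outside its range is refused whole. The fingers move at their own pace and stop on an object; "force" is the grip in N (left out, the last holds). Time passes only in rows, so rows that repeat a pose let the fingers close. It gives the time, the measured TCP pose, the force, the opening and the grip force at its end, in the units of the state.
- state(): the state, without advancing time (a new reading comes with each control period).
- get_image(name): name is "scene" or "side" or "wrist"; returns the picture (400x640x3 uint8, red, green, blue); there is no depth.
- calibration(name): a dict with "K" (3x3 intrinsics, pixels), "world_from_camera" (4x4, takes a point from camera to world coordinates); the wrist camera has in their place "tool_from_camera" (4x4, takes a point from camera to tool coordinates, whose origin is the TCP and whose axes are the flange's). Camera axes: x right, y down, z forward; pixel columns grow to the right and rows downward; lengths in mm; the calibration is good to about 2 mm. A picture is of the moment at which its call begins: read the wrist's pose just before it. calibration takes no time and is no camera call.
- close_job(): hands the job in; it is judged then, once.
The state is a dict: "time": time; "joints": joint angles; "joint_velocities": joint speeds; "joint_efforts": joint torques, N m; "tcp_pos": TCP position; "tool_rot": TCP orientation; "ft_force": force on the tool from outside, world axes, zero at the start; "ft_torque": the same for the moment, N m; "finger_gap": finger opening in mm; "grasp_force": force on a finger pad.
Only numpy, scipy, OpenCV 4.12 (cv2) and the standard library are available. Lean on these libraries where they do the work, as an engineer would, in place of code of your own. Each camera call takes 0.05 s, during which the arm holds its last target. There are 200 camera calls.

## Task

Swing the eject lever on the front of the drive dock down to its stop and let it spring back, then take the raised hard drive out of the dock by its bare upper end, fingers off the label. Hold it up to the phone in the spring clip holder so that the rear camera can read the label: connector end down, label square to the lens and centred in front of it at about 15 cm. Finish while still holding it there, still and touching nothing else; leave the phone untouched and the other things on the desk where they are.

Things in the scene. Friction and masses are not known exactly. Their poses are not given: they have to be found in the camera images.
- dock: Black plastic dock for a bare hard drive, fixed to the desk: 84 (x) x 130 (y) x 58 mm high. Origin: centre of its underside; z up; its front, with the eject lever, faces its -x. A slot 12.5 (x) x 73 (y) mm in its top, centred at x = +8 mm, holds the drive; the drive's seat lies 20 mm above the underside. Spring contacts inside the slot hold the drive: pulling it out takes a few newtons, and once ejected it stays raised.
- eject_lever (a joint): Eject lever of the dock, a steel and grey plastic see-saw hinged on a cross pin (along the dock's y) 22 mm in front of the dock's origin and 23 mm above its underside. 0 = at rest, pad up; grows to 0.42 rad at the stop as the pad is pressed down; a spring brings it back to 0 when let go. About 2.5 N on the pad to start, about 6 to 10 N just before the stop. Its heel lifts the seated drive by about 12 mm.
- lever_pad (a point): Middle of the top of the lever's thumb pad, which is 34 mm wide (along the dock's y), 26 mm long and 6 mm thick and sticks out in front of the dock, its middle 38 mm beyond the front face. At rest it is 44 mm above the desk, at the stop about 18 mm and 4 mm farther out. Its axes turn with the lever: at rest they are the dock's, with z up.
- drive: Bare 2.5-inch hard drive (aluminium, with a circuit board on the back), 9.5 (x) x 70 (y) x 100 mm (z), about 0.11 kg, standing in the dock on its connector edge. Origin: middle of the connector edge (underside as it stands); z points from the connector edge to the bare upper end; the paper label is on its -x face, which in the dock looks the same way as the dock's front. Seated, 62 mm of it stand above the dock's top; ejected, about 74 mm.
- drive_label (a point): Centre of the drive's paper label (60 wide x 40 mm high, from 8 to 48 mm above the connector edge), on the face; axes as the drive's, so -x points straight out of the label. Mostly hidden in the slot while the drive is docked.
- phone_stand: Stainless spring clip holder, fixed: round weighted foot of 110 mm diameter, thin post, and on top a spring clip that holds a phone (72 x 147 x 8.5 mm) upright by its lower edge. Origin: centre of the foot's underside; the phone's rear camera looks to its -x side, with the phone leaning over forwards so that the camera looks somewhat down. Its highest point is about 265 mm above the desk. Not to be touched.
- phone_lens (a point): Centre of the phone's rear camera lens, about 230 mm above the desk. Its axes are the phone's: -x is the direction in which the lens looks (towards the robot's working area and 0.25 to 0.45 rad downward), z runs up the phone, y across it. The spot for the label's centre is 150 mm from here along -x; held right, the drive's z axis is parallel to this z axis and the drive's x axis to this -x axis.
- lens: Wide zoom lens, black polycarbonate, 77 mm diameter, 92 mm high, standing. Origin: centre of its underside. Bystander.
- coaster: Round glass coaster, 96 mm diameter, 6 mm thick. Origin: centre of its underside. Bystander.
- body_cap: Orange silicone body cap, 58 mm diameter, 10 mm thick, lying on the coaster. Origin: centre of its underside. Bystander.
- spare_drive: Another drive of the same kind lying flat on the desk, label up, 100 (x) x 70 (y) x 9.5 mm. Origin: centre of its underside. Bystander.
- card_case: Grey memory card case, 64 x 92 x 21 mm. Origin: centre of its underside. Bystander.
- camera_body: Black camera body without a lens, about 62 x 128 x 90 mm. Origin: centre of its underside. Bystander.
- organizer_drawer0_handle (a point): Knob of the half open upper drawer of the white plastic organizer, which stands in the birch cubby along the right edge of the desk (cubby: 0.27 to 0.93 m ahead, from 0.535 m to the right outwards, 235 mm high). Bystander.
Mind the look-alikes: they are no part of the job. What is shaped like the dock but orange, pink or purple is not meant.

How it is judged:
By the outcome, as a careful person would: the job done as asked, in the order asked, and still so for the second after the job is handed in, while the arm keeps its last pose, push and grip.
It also fails if it takes over 64 s, if anything falls off the work surface, if the arm or the gripper's body presses on something with over 40 N, if the wrist force passes 120 N, or if a joint passes its speed limit or range.

## Working session

There is one attempt and no reset: what is moved stays moved. The work goes in short steps, Python scripts to look and compute and a tool call to move; the robot and the scene stay as the last step left them, time stands still between calls to the robot, and variables do not carry over. Pictures are saved under pics/ and viewed, at most 10 in all, crops included, and the job is handed in when it is done.

Besides the shell and the picture viewer there is one more tool, called by a JSON object that holds its "method" and its "body", one argument or row to a line. move_arm: Moves the arm, as the interface text tells. Scaled input: -1 to 1 covers 750 mm each way for a shift and 360 degrees each way for a turn. Its arguments: {"type":"object","properties":{"targets":{"type":"array","items":{"type":"object","properties":{"slide":{"type":"array","items":{"type":"number"}},"yaw":{"type":"number"},"gripper":{"type":"number"}}}},"force":{"type":"number"}},"required":["targets"]}

```bash
mkdir -p pics
cat > h.py <<'E'
from rig import *
import numpy as np, cv2
from scipy.spatial.transform import Rotation as R
def cam(name,st=None):
    c=calibration(name);K=np.array(c["K"])
    if name=="wrist":
        st=st or state();T=np.eye(4);T[:3,:3]=R.from_rotvec(st["tool_rot"]).as_matrix();T[:3,3]=st["tcp_pos"]
        return K,T@np.array(c["tool_from_camera"])
    return K,np.array(c["world_from_camera"])
def ray(C,uv):
    K,T=C;d=T[:3,:3]@np.linalg.inv(K)@np.array([uv[0],uv[1],1.]);return T[:3,3],d/np.linalg.norm(d)
def onz(C,uv,z):
    o,d=ray(C,uv);return o+d*(z-o[2])/d[2]
def tri(C1,a,C2,b):
    o,d=ray(C1,a);p,e=ray(C2,b)
    s=np.linalg.lstsq(np.c_[d,-e],p-o,rcond=None)[0];x,y=o+d*s[0],p+e*s[1];return (x+y)/2,np.linalg.norm(x-y)
def proj(C,P):
    K,T=C;q=np.linalg.inv(T)@np.r_[P,1];q=K@q[:3];return q[:2]/q[2]
def grab(name,fn):
    st=state();im=get_image(name)[:,:,::-1].copy();cv2.imwrite("pics/"+fn,im);return im,cam(name,st)
E
python3 - <<'E'
from h import *
a,_=grab("scene","s0.png");b,_=grab("side","d0.png")
print(cam("scene"),cam("side"));s=state();print(s)
E
```

```text
(array([[441.39213928,   0.        , 319.04767665],
       [  0.        , 441.39213928, 201.44790923],
       [  0.        ,   0.        ,   1.        ]]), array([[ 8.19925340e-01,  4.89280806e-01, -2.97198130e-01,
         9.03593602e+02],
       [ 5.72329183e-01, -7.12136612e-01,  4.06571952e-01,
        -5.12388739e+02],
       [-1.27178171e-02, -5.03453809e-01, -8.63928538e-01,
         1.17839471e+03],
       [ 0.00000000e+00,  0.00000000e+00,  0.00000000e+00,
         1.00000000e+00]])) (array([[517.04270376,   0.        , 324.19906112],
       [  0.        , 517.04270376, 195.58737479],
       [  0.        ,   0.        ,   1.        ]]), array([[-7.57261435e-01, -4.11041515e-01,  5.07543095e-01,
        -3.86139742e+02],
       [-6.53111859e-01,  4.76752922e-01, -5.88346454e-01,
         1.05967542e+03],
       [-1.37835975e-04, -7.77014494e-01, -6.29482690e-01,
         1.31019953e+03],
       [ 0.00000000e+00,  0.00000000e+00,  0.00000000e+00,
         1.00000000e+00]]))
{'time': 0.1, 'joints': array([-1.189218  ,  0.68988702, -0.19452554,  1.56625423,  0.15730464,
        0.90250417, -0.21512612]), 'joint_velocities': array([ 0.00067443, -0.00098927, -0.0006815 , -0.00067988,  0.00157885,
        0.00026137,  0.00184198]), 'joint_efforts': array([-3.68380497e-03, -5.40592754e+01, -1.27144810e+00, -1.58984220e+01,
        9.34299489e-03,  4.43427867e-03,  6.61770414e-06]), 'tcp_pos': array([212.84106186, 586.99423279, 218.56878714]), 'tool_rot': array([-5.43420091e-01, -3.09406859e+00,  2.59614272e-03]), 'ft_force': array([-0.19182531,  0.10060875,  0.31824718]), 'ft_torque': array([ 0.0125804 ,  0.02845908, -0.00180984]), 'grasp_force': 0.0, 'finger_gap': 85.5103303314862}
```

View pics/s0.png

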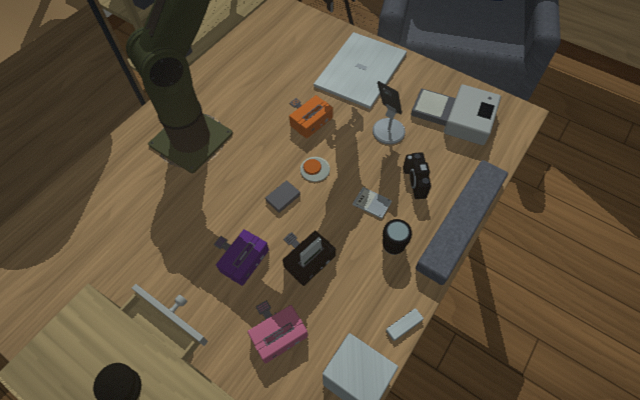

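View pics/d0.png

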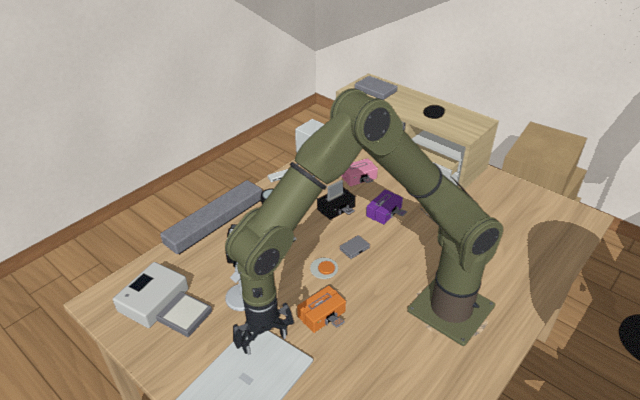

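In the scene view the docks are orange (311,116), purple (243,257), pink (278,333) and black (310,257). The black one holds the drive, so it is the one meant. Phone and holder are at (389,95)/(389,131). In the side view the black dock is at (336,203) and the phone is behind the arm. I'll confirm with an enlarged crop.

Run:
```python
from h import *
s=cv2.imread("pics/s0.png");d=cv2.imread("pics/d0.png")
def c(i,u,v,w,h,k): return cv2.resize(i[v:v+h,u:u+w],None,fx=k,fy=k,interpolation=cv2.INTER_CUBIC)
A=c(s,270,220,80,75,5);B=c(d,306,166,80,60,5);P=c(s,360,70,80,75,5)
B=cv2.copyMakeBorder(B,0,75,0,0,cv2.BORDER_CONSTANT)
top=np.hstack([A,P]); 
cv2.imwrite("pics/c0.png",np.vstack([top,np.hstack([cv2.resize(B,(400,225)),np.zeros((225,400,3),np.uint8)])])) 
C=cam("scene")
for n,uv,z in [("dock",(310,257),58),("pad",(291,240),44),("foot",(389,131),10),("pink",(278,333),50),("purple",(243,257),50),("spare",(372,203),5),("lens",(397,230),90),("coaster",(314,168),6),("case",(283,195),20),("cambody",(417,175),60),("phonemid",(389,97),200)]: print(n,onz(C,uv,z).round())
```

```text
dock [ 599. -144.   58.]
pad [ 520. -127.   44.]
foot [539. 396.  10.]
pink [ 650. -355.   50.]
purple [ 444. -246.   50.]
spare [637. 127.   5.]
lens [757.  47.  90.]
coaster [416. 132.   6.]
case [401. -11.  20.]
cambody [710. 258.  60.]
phonemid [533. 360. 200.]
```

View pics/c0.png

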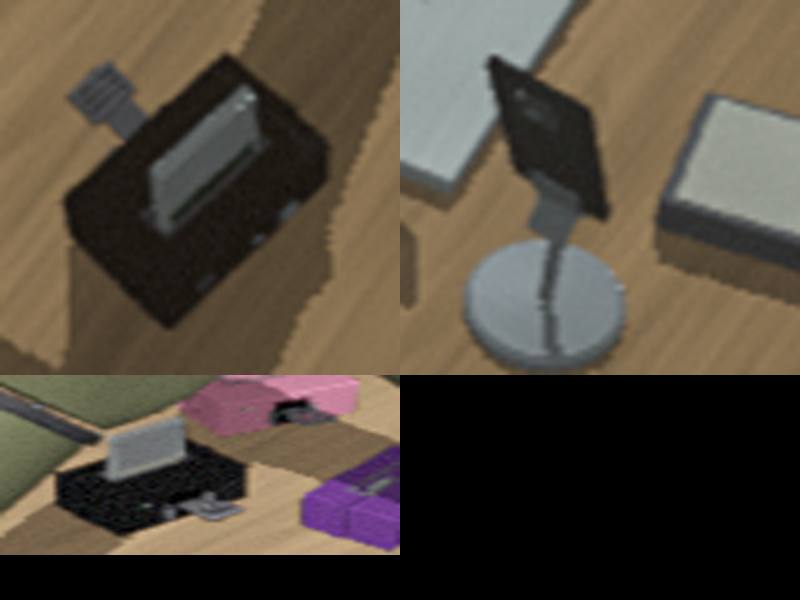

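The black dock with the silver drive and the grey pad to its front-left is confirmed, pad at scene (291,238). The phone's rear, with its camera near (386,91), faces the working area. I'll lift and travel above the lever for a closer look.

{"method": "move_arm", "body": {
  "targets": [
    {"slide": [0, 0, 0.2], "yaw": 0, "gripper": 1},
    {"slide": [0, 0, 0.2], "yaw": 0, "gripper": 1},
    {"slide": [0, 0, 0.2], "yaw": 0, "gripper": 1},
    {"slide": [0.41, -0.956, 0.2], "yaw": 0.022, "gripper": 1},
    {"slide": [0.41, -0.956, 0.2], "yaw": 0.022, "gripper": 1},
    {"slide": [0.41, -0.956, 0.2], "yaw": 0.022, "gripper": 1},
    {"slide": [0.41, -0.956, 0.2], "yaw": 0.022, "gripper": 1},
    {"slide": [0.41, -0.956, 0.2], "yaw": 0.022, "gripper": 1},
    {"slide": [0.41, -0.956, 0.2], "yaw": 0.022, "gripper": 1},
    {"slide": [0.41, -0.956, 0.2], "yaw": 0.022, "gripper": 1},
    {"slide": [0.41, -0.956, 0.2], "yaw": 0.022, "gripper": 1},
    {"slide": [0.41, -0.956, 0.2], "yaw": 0.022, "gripper": 1}
  ]
}}

```text
time: 1.3
tcp_pos: [390.6, 171.9, 369.3]
tool_rot: [-0.328, -3.124, 0.0]
ft_force: [0.7, 0.5, 0.0]
finger_gap: 85.0
grasp_force: 0.0
```

{"method": "move_arm", "body": {
  "targets": [
    {"slide": [0.17, -0.4, 0], "yaw": 0, "gripper": 0},
    {"slide": [0.17, -0.4, 0], "yaw": 0, "gripper": 0},
    {"slide": [0.17, -0.4, 0], "yaw": 0, "gripper": 0},
    {"slide": [0.17, -0.4, 0], "yaw": 0, "gripper": 0},
    {"slide": [0.17, -0.4, 0], "yaw": 0, "gripper": 0},
    {"slide": [0.17, -0.4, 0], "yaw": 0, "gripper": 0},
    {"slide": [0.17, -0.4, 0], "yaw": 0, "gripper": 0},
    {"slide": [0.17, -0.4, 0], "yaw": 0, "gripper": 0},
    {"slide": [0.17, -0.4, 0], "yaw": 0, "gripper": 0}
  ]
}}

```text
time: 2.2
tcp_pos: [517.5, -125.8, 368.7]
tool_rot: [-0.33, -3.123, -0.001]
ft_force: [-0.9, 1.1, 0.4]
finger_gap: 0.2
grasp_force: 0.0
```

Run:
```python
from h import *
w,C=grab("wrist","w1.png");d,_=grab("side","d1.png");s,_=grab("scene","s1.png")
print(C,state()["tcp_pos"],state()["tool_rot"])
# phone crops, side + scene
def c(i,u,v,w,h,k): return cv2.resize(i[v:v+h,u:u+w],None,fx=k,fy=k,interpolation=cv2.INTER_CUBIC)
Cd=cam("side");u,v=proj(Cd,[533,370,150]).astype(int);print(u,v)
P=c(d,u-50,v-75,100,150,4);Q=c(s,360,75,100,75,4);Q=cv2.copyMakeBorder(Q,0,300,0,0,cv2.BORDER_CONSTANT)
cv2.imwrite("pics/c1.png",np.hstack([P,Q]))
```

```text
(array([[301.67238349,   0.        , 322.60757643],
       [  0.        , 301.67238349, 199.29005271],
       [  0.        ,   0.        ,   1.        ]]), array([[ 2.08894959e-01,  9.40432019e-01,  2.68235929e-01,
         4.50051508e+02],
       [ 9.77937422e-01, -2.01202466e-01, -5.61779941e-02,
        -1.12448598e+02],
       [ 1.13814585e-03,  2.74053252e-01, -9.61713845e-01,
         5.24280161e+02],
       [ 0.00000000e+00,  0.00000000e+00,  0.00000000e+00,
         1.00000000e+00]])) [ 517.5306421  -124.20669732  369.26448607] [-3.24348968e-01 -3.12417666e+00 -1.49849160e-03]
245 258
```

View pics/w1.png

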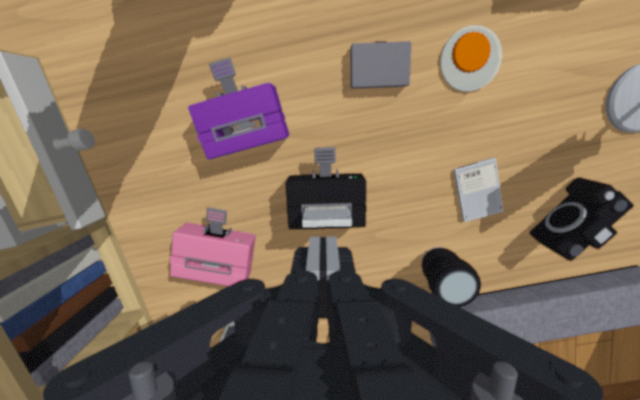

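View pics/c1.png

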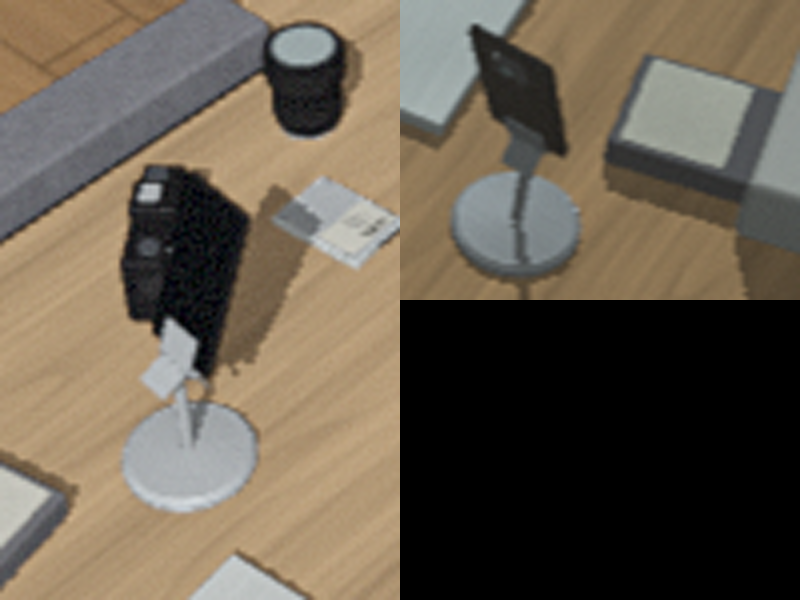

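The wrist view shows the black dock at (326,202) with its pad at (325,155) and the drive between (302,205) and (353,228), label side towards the camera. The phone corners are visible in both fixed views. Now I'll turn these into positions.

Run:
```python
from h import *
w=cv2.imread("pics/w1.png");st=state();C=cam("wrist",st)
g=cv2.cvtColor(w,cv2.COLOR_BGR2GRAY)
roi=np.zeros_like(g);roi[168:236,275:380]=1
m=((g<60)&(roi>0)).astype(np.uint8);k=max(cv2.findContours(m,0,1)[0],key=cv2.contourArea)
print("dock contour",cv2.approxPolyDP(k,3,True)[:,0].tolist())
hsv=cv2.cvtColor(w,cv2.COLOR_BGR2HSV)
r2=np.zeros_like(g);r2[196:234,290:366]=1
m=((g>95)&(r2>0)).astype(np.uint8);k=max(cv2.findContours(m,0,1)[0],key=cv2.contourArea);print("drive",cv2.approxPolyDP(k,2,True)[:,0].tolist(),cv2.boundingRect(k))
r3=np.zeros_like(g);r3[144:168,308:342]=1
m=((hsv[:,:,1]<60)&(r3>0)).astype(np.uint8);k=max(cv2.findContours(m,0,1)[0],key=cv2.contourArea);rr=cv2.minAreaRect(k);print("pad",rr,onz(C,rr[0],44).round(1))
for uv,z in [((286,178),58),((366,174),58),((303,226),120),((353,226),120),((303,226),132)]: print(uv,z,onz(C,uv,z).round(1))
S=cam("scene");D=cam("side")
P=[tri(S,a,D,b) for a,b in [((378.3,81.8),(257.5,237.3)),((398.8,94.5),(240.8,225.5)),((400.8,113.3),(233.3,264.3)),((382.5,102.5),(248.3,276.8))]]
for p in P: print(p[0].round(1),round(p[1],1))
a,b,c=[p[0] for p in P[:3]]
print("w",np.linalg.norm(a-b),"h",np.linalg.norm(b-c));
n=np.cross(b-a,b-c);n/=np.linalg.norm(n);print("n",n)
o,d=ray(S,(387.5,90.5));print("lens",o+d*((a-o)@n)/(d@n), onz(S,(387.5,90.5),230))
sm=np.linalg.norm
for nm,uv in (("scene",(389,131)),): print("foot",onz(S,(388.8,131.5),8))
print("foot side",onz(D,(195+190/4,183+455/4),8))
```

```text
dock contour [[286, 181], [289, 228], [302, 228], [302, 203], [351, 202], [353, 226], [364, 225], [365, 190], [360, 174], [316, 174], [314, 178], [290, 176]]
drive [[350, 204], [302, 205], [302, 226], [350, 226]] (302, 204, 50, 24)
pad ((325.0, 157.0), (20.0, 20.0), 90.0) [ 516.8 -120.5   44. ]
(286, 178) 58 [ 534.6 -187.2   58. ]
(366, 174) 58 [554.3 -62.6  58. ]
(303, 226) 120 [ 596.5 -170.   120. ]
(353, 226) 120 [611.2 -99.9 120. ]
(303, 226) 132 [ 592.1 -168.2  132. ]
[493.9 347.2 249. ] 6.3
[568.8 341.8 247.1] 0.2
[567.  393.1 119. ] 0.9
[495.  398.6 118.4] 5.0
w 75.11203202628154 h 138.0077113258806
n [-0.07680139 -0.92587612 -0.36993912]
lens [528.20320703 351.48352876 231.22567867] [527.71743523 352.60141773 230.        ]
foot [538.60412114 395.55838833   8.        ]
foot side [524.95797727 406.70471465   8.        ]
```

The results are consistent. The dock's yaw is about -11.8°, which is also the tool's yaw. The pad is at about (513,-119) and the drive's top centre at about (599,-135). The lens is at about (528,352,230), looking along -y and about 0.37 rad down. The tool cannot tilt, so I'll pivot the drive in the grip, using the slot mouth as a fixture. First the lever.

{"method": "move_arm", "body": {
  "targets": [
    {"slide": [-0.006, 0.008, -0.38], "yaw": 0, "gripper": 0},
    {"slide": [-0.006, 0.008, -0.38], "yaw": 0, "gripper": 0},
    {"slide": [-0.006, 0.008, -0.38], "yaw": 0, "gripper": 0},
    {"slide": [-0.006, 0.008, -0.38], "yaw": 0, "gripper": 0},
    {"slide": [-0.006, 0.008, -0.38], "yaw": 0, "gripper": 0},
    {"slide": [-0.006, 0.008, -0.38], "yaw": 0, "gripper": 0},
    {"slide": [-0.006, 0.008, -0.38], "yaw": 0, "gripper": 0},
    {"slide": [-0.006, 0.008, -0.4], "yaw": 0, "gripper": 0},
    {"slide": [-0.006, 0.008, -0.41], "yaw": 0, "gripper": 0},
    {"slide": [-0.006, 0.008, -0.42], "yaw": 0, "gripper": 0}
  ]
}}

```text
time: 3.35
tcp_pos: [514.6, -119.7, 55.6]
tool_rot: [0.327, 3.122, 0.0]
ft_force: [0.8, -0.2, -0.2]
finger_gap: -0.3
grasp_force: 0.0
```

Run:
```python
from h import *
w,C=grab("wrist","w2.png");print(state()["tcp_pos"],state()["ft_force"])
s,_=grab("scene","s2.png")
c=lambda i,u,v,w,h,k: cv2.resize(i[v:v+h,u:u+w],None,fx=k,fy=k,interpolation=cv2.INTER_CUBIC)
cv2.imwrite("pics/c2.png",np.hstack([c(w,180,100,300,300,4/3),c(s,265,210,80,80,5)]))
```

```text
[ 513.84298603 -119.62623184   54.48089889] [-0.09657522  0.18751289 -0.56235699]
```

View pics/c2.png

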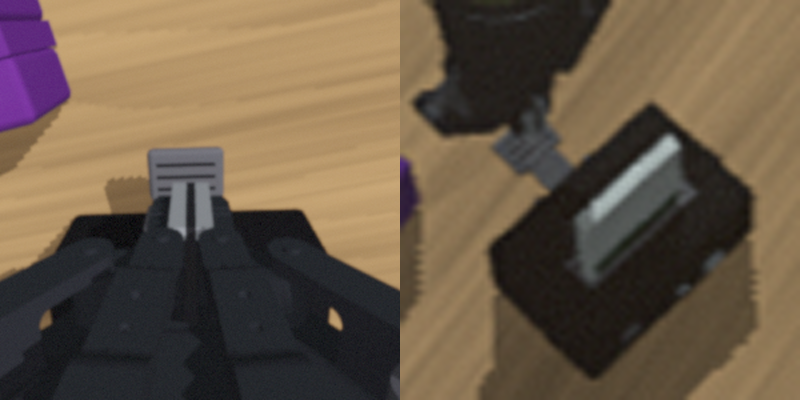

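The fingertips line up with the pad (crop pad at (186,172), tips at (190,183)) and nothing is touching yet. I'll press down gradually.

{"method": "move_arm", "body": {
  "targets": [
    {"slide": [-0.003, 0, -0.006], "yaw": 0, "gripper": 0},
    {"slide": [-0.003, 0, -0.012], "yaw": 0, "gripper": 0},
    {"slide": [-0.003, 0, -0.018], "yaw": 0, "gripper": 0}
  ]
}}

```text
time: 3.75
tcp_pos: [511.2, -120.0, 40.8]
tool_rot: [0.329, 3.124, 0.0]
ft_force: [0.2, -0.3, -1.0]
finger_gap: -0.4
grasp_force: 0.0
```

Run:
```python
from h import *
w,C=grab("wrist","w3.png");s,_=grab("scene","s3.png");d,_=grab("side","d3.png");st=state();print(st["tcp_pos"],st["ft_force"])
c=lambda i,u,v,w,h,k: cv2.resize(i[v:v+h,u:u+w],None,fx=k,fy=k,interpolation=cv2.INTER_CUBIC)
cv2.imwrite("pics/c3.png",np.hstack([c(w,260,160,130,130,3),c(s,270,215,50,50,7.8)]))
T=[*st["tcp_pos"]];T[2]-=14
for n in("wrist","scene","side"): print(n,proj(cam(n),T),proj(cam(n),[513,-119,44]))
```

```text
[ 510.91867538 -119.95490393   40.54038737] [0.32172586 0.50631139 0.73217836]
wrist [323.95943018 231.76670107] [326.59868454 246.9207492 ]
scene [290.33137116 239.05088046] [290.69496948 236.53930584]
side [348.31606914 213.1009946 ] [347.86124441 209.48621144]
```

View pics/c3.png

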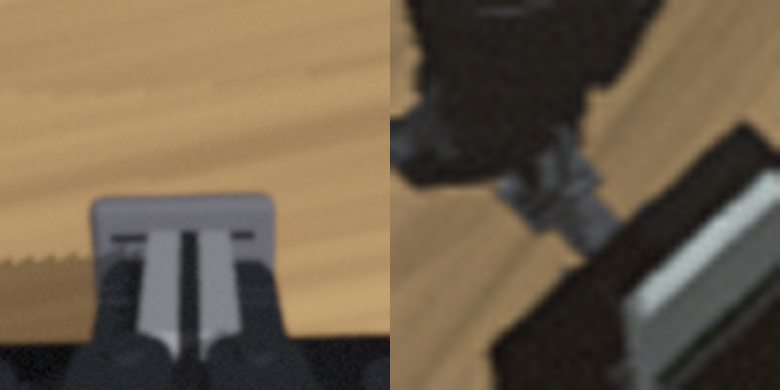

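{"method": "move_arm", "body": {
  "targets": [
    {"slide": [0, 0, -0.005], "yaw": 0, "gripper": 0},
    {"slide": [0, 0, -0.01], "yaw": 0, "gripper": 0}
  ]
}}

```text
time: 4.1
tcp_pos: [511.3, -120.0, 33.2]
tool_rot: [0.329, 3.124, 0.0]
ft_force: [-0.0, -0.5, -0.1]
finger_gap: 0.0
grasp_force: 0.0
```

Run:
```python
from h import *
w,C=grab("wrist","w4.png");st=state();print(st["tcp_pos"],st["ft_force"])
for n in "w2","w3","w4":
    i=cv2.imread(f"pics/{n}.png");h=cv2.cvtColor(i,cv2.COLOR_BGR2HSV)
    m=((h[:,:,1]<70)&(h[:,:,2]>60)).astype(np.uint8);m[:,:270]=0;m[:,380:]=0;m[:200]=0;m[270:]=0
    k=max(cv2.findContours(m,0,1)[0],key=cv2.contourArea);print(n,cv2.boundingRect(k))
```

```text
[ 511.19756361 -119.93707314   32.68064921] [0.76875062 0.25064991 1.89759463]
w2 (291, 210, 57, 60)
w3 (290, 224, 62, 46)
w4 (288, 229, 65, 41)
```

{"method": "move_arm", "body": {
  "targets": [
    {"slide": [0, 0, -0.004], "yaw": 0, "gripper": 0},
    {"slide": [0, 0, -0.006], "yaw": 0, "gripper": 0},
    {"slide": [0, 0, -0.006], "yaw": 0, "gripper": 0}
  ]
}}

```text
time: 4.45
tcp_pos: [510.2, -119.8, 28.7]
tool_rot: [-0.328, -3.123, -0.0]
ft_force: [-1.9, 1.1, 4.5]
finger_gap: -0.1
grasp_force: 1.9
```

Run:
```python
from h import *
w,C=grab("wrist","w5.png");st=state();print(st["tcp_pos"],st["ft_force"],st["ft_torque"])
s,_=grab("scene","s5.png");d,_=grab("side","d5.png")
c=lambda i,u,v,w,h,k: cv2.resize(i[v:v+h,u:u+w],None,fx=k,fy=k,interpolation=cv2.INTER_CUBIC)
cv2.imwrite("pics/c5.png",np.vstack([np.hstack([c(w,260,160,100,75,4),c(s,270,215,52,39,7.7)[:300,:400]]),np.hstack([c(d,310,180,80,60,5),c(cv2.imread("pics/d0.png"),310,180,80,60,5)])]) if 0 else np.hstack([c(w,260,180,100,100,2.6),c(s,265,210,52,52,5),c(d,322,188,52,52,5)]))
```

```text
[ 510.22283314 -119.81423896   28.75924667] [-2.42175798  1.25238094  3.76151116] [0.12907745 0.5186178  0.00730931]
```

View pics/c5.png

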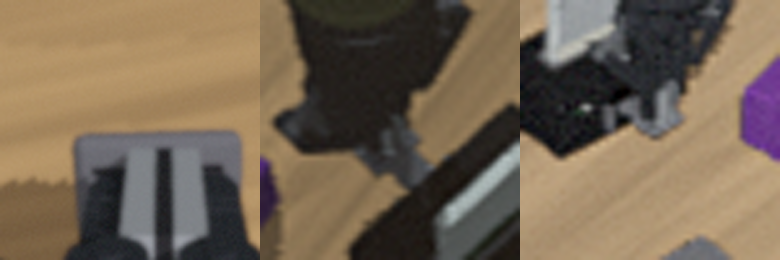

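The crop shows the tips over the pad in all three views, and contact has begun (4.5 N up). I'll triangulate the pad to see how far down it is.

Run:
```python
from h import *
S=cam("scene");D=cam("side")
for a,b in (("s1","d1"),("s5","d5")):
  pts=[]
  for n,bx in ((a,(278,228,304,252)),(b,(335,198,362,222))):
    i=cv2.imread(f"pics/{n}.png").astype(int);x0,y0,x1,y1=bx;r=i[y0:y1,x0:x1]
    sat=r.max(2)-r.min(2);m=((sat<22)&(r.mean(2)>62)&(r.mean(2)<170)).astype(np.uint8)
    nn,l,stt,cc=cv2.connectedComponentsWithStats(m);k=1+np.argmax(stt[1:,4]);print(n,stt[k]+[x0,y0,0,0,0],cc[k]+[x0,y0]);pts.append(cc[k]+[x0,y0])
    for row in m: print("".join(".#"[v] for v in row))
  print(tri(S,pts[0],D,pts[1]))
```

```text
s1 [284 232  16  16 135] [291.37037037 239.74814815]
..........................
..........................
..........................
..........................
.............#............
...........####...........
..........###.##..........
.........########.........
........##########........
.......############.......
......#############.......
......####.#######........
......###.##.######.......
.......####.########....#.
........#############.....
.........#############....
..........##.########.....
..............######......
...............####.......
................##........
..........................
..........................
..............#..........#
........................##
d1 [339 205  16  10  77] [346.2987013  209.85714286]
#..........................
...........................
...........................
...........................
...........................
...........................
...........................
............##.............
............##.............
.........#####.............
.......##########..........
##..##############.........
#...##.###
[... 1224 characters left out ...]
.........................
...........................
...........................
...........................
................###........
...............####........
..............#####........
.........##...#####........
.......####...#####........
##..#######...####.........
#...##.####...#####........
....##...###..######.......
....##...##########........
....##....#######..........
.....#......####...........
...........................
...........................
...........................
...........................
...........................
...........................
...........................
(array([ 525.15678693, -122.64113421,   33.70275323]), np.float64(12.036145939041171))
```

Run:
```python
from h import *
D=cam("side");S=cam("scene");W=cam("wrist")
X=np.array([.979,-.204,0]);Y=np.array([.204,.979,0]);c=np.array([513,-119,0])
for z in (44,38,30,18,12): print(z,[ (proj(D,c+a*X+b*Y+[0,0,z]).round(1).tolist(),proj(S,c+a*X+b*Y+[0,0,z]).round(1).tolist()) for a,b in((-13,17),(-13,-17),(13,17),(13,-17))])
for z in (44,30,18): print("w",z,[proj(W,c+a*X+b*Y+[0,0,z]).round(1).tolist() for a,b in((-13,17),(-13,-17))])
i=cv2.imread("pics/w5.png");h=cv2.cvtColor(i,cv2.COLOR_BGR2HSV)
m=((h[:,:,1]<70)&(h[:,:,2]>60)).astype(np.uint8);m[:,:270]=0;m[:,380:]=0;m[:200]=0;m[270:]=0
k=max(cv2.findContours(m,0,1)[0],key=cv2.contourArea);print(cv2.boundingRect(k)); st=state();print([proj(W,np.array(st["tcp_pos"])-[0,0,q]).round(1).tolist() for q in (14,0,-14)])
```

```text
44 [([346.6, 213.1], [292.1, 229.9]), ([353.5, 209.5], [283.2, 237.3]), ([342.2, 209.5], [298.2, 235.8]), ([349.1, 205.9], [289.2, 243.3])]
38 [([346.5, 214.3], [292.3, 230.8]), ([353.5, 210.7], [283.4, 238.2]), ([342.1, 210.7], [298.3, 236.7]), ([349.1, 207.2], [289.4, 244.2])]
30 [([346.5, 215.9], [292.5, 232.0]), ([353.4, 212.3], [283.6, 239.4]), ([342.1, 212.3], [298.5, 237.9]), ([349.0, 208.8], [289.6, 245.4])]
18 [([346.4, 218.3], [292.7, 233.9]), ([353.3, 214.7], [283.9, 241.2]), ([342.0, 214.7], [298.7, 239.7]), ([348.9, 211.1], [289.9, 247.1])]
12 [([346.3, 219.5], [292.8, 234.8]), ([353.2, 215.9], [284.1, 242.1]), ([342.0, 215.9], [298.8, 240.6]), ([348.9, 212.3], [290.0, 248.0])]
w 44 [[360.9, 234.0], [292.9, 234.3]]
w 30 [[357.8, 224.1], [295.4, 224.4]]
w 18 [[355.4, 216.8], [297.1, 217.1]]
(288, 230, 65, 40)
[[324.0, 231.8], [324.1, 241.3], [324.2, 252.4]]
```

{"method": "move_arm", "body": {
  "targets": [
    {"slide": [0, 0, -0.004], "yaw": 0, "gripper": 0},
    {"slide": [0, 0, -0.008], "yaw": 0, "gripper": 0},
    {"slide": [0, 0, -0.008], "yaw": 0, "gripper": 0}
  ]
}}

```text
time: 4.9
tcp_pos: [509.3, -119.7, 22.6]
tool_rot: [-0.328, -3.121, -0.0]
ft_force: [-4.0, 1.8, 5.1]
finger_gap: 0.2
grasp_force: 2.9
```

```bash
cat > padchk.py <<'E'
from h import *
import sys
n=sys.argv[1];i,C=grab("wrist",n);st=state();print(st["time"],st["tcp_pos"],st["ft_force"],st["ft_torque"],st["finger_gap"])
h=cv2.cvtColor(i,cv2.COLOR_BGR2HSV)
m=((h[:,:,1]<70)&(h[:,:,2]>60)).astype(np.uint8);m[:,:270]=0;m[:,380:]=0;m[:195]=0;m[270:]=0
k=max(cv2.findContours(m,0,1)[0],key=cv2.contourArea);print(cv2.boundingRect(k))
E
python3 padchk.py w6.png
```

```text
4.95 [ 509.29311381 -119.66599606   22.63379851] [-4.701488    1.32229828  5.82661149] [0.21682004 0.93938706 0.01695294] 0.11063462167131571
(288, 229, 65, 41)
```

{"method": "move_arm", "body": {
  "targets": [
    {"slide": [-0.001, 0, -0.005], "yaw": 0, "gripper": 0},
    {"slide": [-0.001, 0, -0.008], "yaw": 0, "gripper": 0},
    {"slide": [-0.001, 0, -0.008], "yaw": 0, "gripper": 0}
  ]
}}

```text
time: 5.25
tcp_pos: [508.5, -119.5, 16.6]
tool_rot: [-0.328, -3.121, -0.001]
ft_force: [-4.6, 2.2, 6.1]
finger_gap: 0.1
grasp_force: 3.4
```

```bash
python3 padchk.py w7.png
python3 - <<'E'
from h import *
s,_=grab("scene","s7.png");d,_=grab("side","d7.png")
c=lambda i,u,v,w,h,k: cv2.resize(i[v:v+h,u:u+w],None,fx=k,fy=k,interpolation=cv2.INTER_CUBIC)
w=cv2.imread("pics/w7.png");d1=cv2.imread("pics/d1.png")
cv2.imwrite("pics/c7.png",np.hstack([c(w,200,180,260,220,1.5)[:300],c(d,310,175,60,60,5.5)[:330][:300]]) if 0 else np.hstack([cv2.resize(c(w,200,150,250,250,1),(390,390)),cv2.resize(d[170:235,305:370],(390,390),interpolation=cv2.INTER_CUBIC)]))
E
```

```text
5.3 [ 508.50377978 -119.56180281   16.72343831] [-5.04669649  2.67834288  6.5406378 ] [0.2606327  0.97838445 0.02301343] 0.06351391360112658
(289, 228, 64, 42)
```

View pics/c7.png

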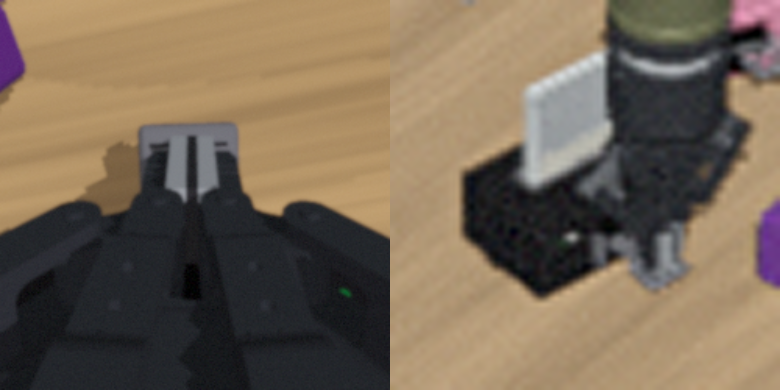

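The pictures show the fingertips on the pad with the lever part way down, at about 6.5 N. Pressing on towards the stop.

{"method": "move_arm", "body": {
  "targets": [
    {"slide": [-0.001, 0, -0.005], "yaw": 0, "gripper": 0},
    {"slide": [-0.001, 0, -0.008], "yaw": 0, "gripper": 0},
    {"slide": [-0.001, 0, -0.008], "yaw": 0, "gripper": 0}
  ]
}}

```text
time: 5.7
tcp_pos: [508.1, -119.5, 10.7]
tool_rot: [-0.328, -3.122, -0.001]
ft_force: [-4.1, 1.2, 7.2]
finger_gap: 0.3
grasp_force: 3.7
```

```bash
python3 padchk.py w8.png
```

```text
5.75 [ 508.12938027 -119.4939911    10.79917769] [-3.76364499  1.40507652  6.48527332] [0.29666968 0.8504983  0.01989399] 0.05517177270493665
(289, 228, 64, 42)
```

{"method": "move_arm", "body": {
  "targets": [
    {"slide": [-0.001, 0, -0.003], "yaw": 0, "gripper": 0},
    {"slide": [-0.001, 0, -0.006], "yaw": 0, "gripper": 0},
    {"slide": [-0.001, 0, -0.006], "yaw": 0, "gripper": 0}
  ]
}}

```text
time: 6.05
tcp_pos: [508.2, -119.6, 8.0]
tool_rot: [-0.328, -3.124, -0.0]
ft_force: [-5.4, 3.3, 22.8]
finger_gap: 0.1
grasp_force: 11.5
```

```bash
python3 padchk.py w9.png
```

```text
6.1 [ 508.23405621 -119.56554944    8.01490723] [-6.565848    2.67721082 22.24605363] [ 0.47260788  1.1205598  -0.00127407] 0.2950342135422931
(289, 229, 64, 41)
```

The force jumped to 22 N, so the lever is at its stop after about 23 mm of travel at the tips. I'll release it and back off to look at the drive.

{"method": "move_arm", "body": {
  "targets": [
    {"slide": [0, 0, 0.05], "yaw": 0, "gripper": 0},
    {"slide": [0, 0, 0.1], "yaw": 0, "gripper": 0},
    {"slide": [-0.06, 0.013, 0.3], "yaw": 0, "gripper": 0.5},
    {"slide": [-0.06, 0.013, 0.3], "yaw": 0, "gripper": 1},
    {"slide": [-0.06, 0.013, 0.3], "yaw": 0, "gripper": 1},
    {"slide": [-0.06, 0.013, 0.3], "yaw": 0, "gripper": 1},
    {"slide": [-0.06, 0.013, 0.3], "yaw": 0, "gripper": 1}
  ]
}}

```text
time: 6.8
tcp_pos: [465.3, -110.5, 233.0]
tool_rot: [0.328, 3.119, -0.0]
ft_force: [0.4, 0.2, -0.2]
finger_gap: 72.0
grasp_force: 0.0
```

Run:
```python
from h import *
w,C=grab("wrist","w10.png");st=state();print(st["time"],st["tcp_pos"],st["tool_rot"],st["ft_force"],st["finger_gap"])
s,S=grab("scene","s10.png");d,D=grab("side","d10.png")
print("cam",C[1][:3,3])
def comp(i,bx,lo,smax=40):
    x0,y0,x1,y1=bx;r=i[y0:y1,x0:x1].astype(int);m=((r.max(2)-r.min(2)<smax)&(r.mean(2)>lo)).astype(np.uint8)
    k=max(cv2.findContours(m,0,1,offset=(x0,y0))[0],key=cv2.contourArea);return k
def desc(n,k): print(n,cv2.approxPolyDP(k,1.5,True)[:,0].tolist())
desc("s1 drive",comp(cv2.imread("pics/s1.png"),(292,228,328,270),95)); desc("s10 drive",comp(s,(292,224,328,270),95))
desc("d1",comp(cv2.imread("pics/d1.png"),(318,170,350,205),120)); desc("d10",comp(d,(318,165,350,205),120))
X=np.array([.979,-.204,0]);Y=np.array([.204,.979,0])
c=np.array([596,-135,0])
for z in(58,120,132):
  for y in(-35,35): print(z,y,[proj(Q,c-4.7*X+y*Y+[0,0,z]).round(1).tolist() for Q in (S,D,C)],[proj(Q,c+4.7*X+y*Y+[0,0,z]).round(1).tolist() for Q in (S,D,C)])
u,v=proj(C,c+[0,0,120]).astype(int);print(u,v)
desc("w",comp(w,(max(u-120,0),max(v-80,0),u+120,min(v+80,400)),95))
cv2.imwrite("pics/c10.png",np.hstack([cv2.resize(w[60:400],None,fx=1,fy=1)]))
```

```text
6.85 [ 464.59206833 -110.33311562  231.45313434] [3.28401928e-01 3.12227395e+00 3.72443796e-06] [-0.15631664  0.24405198  0.05146607] 78.90346509585018
cam [396.87243942 -96.90674525 388.07174255]
s1 drive [[320, 238], [318, 237], [300, 254], [303, 255]]
s10 drive [[320, 236], [318, 235], [300, 253], [305, 251]]
d1 [[342, 180], [327, 186], [328, 200], [342, 193]]
d10 [[342, 177], [327, 184], [328, 200], [342, 193]]
58 -35 [[300.5, 261.2], [341.6, 192.7], [297.4, 278.3]] [[302.8, 263.5], [340.1, 191.5], [297.6, 285.0]]
58 35 [[319.1, 245.0], [327.3, 199.6], [354.1, 278.0]] [[321.5, 247.2], [325.8, 198.4], [353.9, 284.7]]
120 -35 [[299.3, 252.0], [341.9, 179.9], [292.7, 310.1]] [[301.7, 254.4], [340.4, 178.7], [293.0, 317.8]]
120 35 [[318.9, 235.2], [327.3, 186.8], [360.2, 309.8]] [[321.3, 237.5], [325.8, 185.6], [359.9, 317.5]]
132 -35 [[299.1, 250.1], [342.0, 177.4], [291.5, 317.7]] [[301.5, 252.5], [340.4, 176.2], [291.8, 325.6]]
132 35 [[318.8, 233.2], [327.4, 184.3], [361.6, 317.4]] [[321.3, 235.6], [325.8, 183.1], [361.3, 325.3]]
326 313
w [[355, 276], [292, 278], [292, 283], [295, 279], [296, 282], [289, 319], [290, 328], [357, 327], [359, 325], [354, 292]]
```

The drive rose about 12 mm (2.5 px in the side view), so the eject worked, and all three views agree on (596,-136.5). I'll move over it and descend with open jaws across its 70 mm width.

{"method": "move_arm", "body": {
  "targets": [
    {"slide": [0.175, -0.035, 0], "yaw": 0, "gripper": 1},
    {"slide": [0.175, -0.035, 0], "yaw": 0, "gripper": 1},
    {"slide": [0.175, -0.035, 0], "yaw": 0, "gripper": 1},
    {"slide": [0.175, -0.035, 0], "yaw": 0, "gripper": 1},
    {"slide": [0.175, -0.035, -0.09], "yaw": 0, "gripper": 1},
    {"slide": [0.175, -0.035, -0.09], "yaw": 0, "gripper": 1},
    {"slide": [0.175, -0.035, -0.09], "yaw": 0, "gripper": 1}
  ]
}}

```text
time: 7.65
tcp_pos: [591.2, -135.6, 159.1]
tool_rot: [-0.327, -3.114, -0.001]
ft_force: [-0.6, -0.7, -0.1]
finger_gap: 85.7
grasp_force: 0.0
```

Run:
```python
from h import *
st=state();print(st["time"],st["tcp_pos"],st["ft_force"],st["finger_gap"])
w,C=grab("wrist","w11.png");d,D=grab("side","d11.png");s,S=grab("scene","s11.png")
c=lambda i,u,v,w,h,k: cv2.resize(i[v:v+h,u:u+w],None,fx=k,fy=k,interpolation=cv2.INTER_CUBIC)
T=np.array(st["tcp_pos"]);u,v=proj(D,T).astype(int);print(u,v,proj(S,T),proj(C,T))
cv2.imwrite("pics/c11.png",np.hstack([c(d,300,130,75,80,5),c(s,280,185,75,80,5)]))
```

```text
7.65 [ 591.15132222 -135.62598446  159.06524496] [-0.6005452  -0.66537518 -0.05474765] 85.74525699298556
335 174 [308.24138322 237.49323487] [324.08071412 241.26216062]
```

View pics/c11.png

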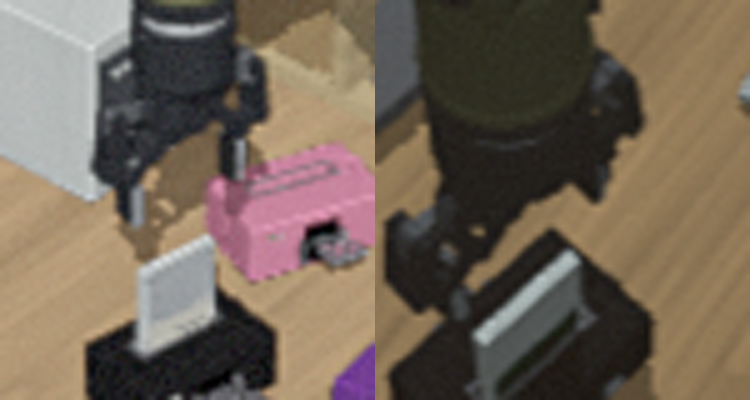

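The crop shows the fingers straddling the drive evenly. The open tips sit about 20 mm above the reported TCP. I'll descend so they overlap the top 30 mm or so and close.

{"method": "move_arm", "body": {
  "targets": [
    {"slide": [0.003, 0, -0.05], "yaw": 0, "gripper": 1},
    {"slide": [0.003, 0, -0.08], "yaw": 0, "gripper": 1},
    {"slide": [0.003, 0, -0.1], "yaw": 0, "gripper": 1},
    {"slide": [0.003, 0, -0.1], "yaw": 0, "gripper": 1}
  ]
}}

```text
time: 8.2
tcp_pos: [596.7, -136.3, 88.0]
tool_rot: [-0.328, -3.122, -0.0]
ft_force: [0.2, 1.1, 0.5]
finger_gap: 85.0
grasp_force: 0.0
```

{"method": "move_arm", "body": {
  "force": 45,
  "targets": [
    {"slide": [0, 0, 0], "yaw": 0, "gripper": 0.6},
    {"slide": [0, 0, 0], "yaw": 0, "gripper": 0.6},
    {"slide": [0, 0, 0], "yaw": 0, "gripper": 0.6},
    {"slide": [0, 0, 0], "yaw": 0, "gripper": 0.6}
  ]
}}

```text
time: 8.6
tcp_pos: [598.4, -136.8, 90.1]
tool_rot: [0.329, 3.122, -0.0]
ft_force: [-0.0, -0.8, 2.4]
finger_gap: 68.7
grasp_force: 52.3
```

{"method": "move_arm", "body": {
  "targets": [
    {"slide": [0, 0, 0.006], "yaw": 0, "gripper": 0.6},
    {"slide": [0, 0, 0.012], "yaw": 0, "gripper": 0.6},
    {"slide": [0, 0, 0.018], "yaw": 0, "gripper": 0.6},
    {"slide": [0, 0, 0.024], "yaw": 0, "gripper": 0.6},
    {"slide": [0, 0, 0.024], "yaw": 0, "gripper": 0.6}
  ]
}}

```text
time: 9.1
tcp_pos: [597.7, -136.5, 107.7]
tool_rot: [0.329, 3.123, 0.0]
ft_force: [0.6, -0.4, -0.7]
finger_gap: 68.6
grasp_force: 52.2
```

```bash
cat > drv.py <<'E'
from h import *
import sys
n=sys.argv[1];d,D=grab("side","d"+n);s,S=grab("scene","s"+n);st=state();print(st["time"],st["tcp_pos"],st["ft_force"].round(1),st["finger_gap"],st["grasp_force"])
T=np.array(st["tcp_pos"])
def comp(i,bx,lo,smax=40):
    x0,y0,x1,y1=bx;r=i[y0:y1,x0:x1].astype(int);m=((r.max(2)-r.min(2)<smax)&(r.mean(2)>lo)).astype(np.uint8)
    k=max(cv2.findContours(m,0,1,offset=(x0,y0))[0],key=cv2.contourArea);return k
for C,i,nm,lo in((D,d,"side",120),(S,s,"scene",85)):
    u,v=proj(C,T).astype(int);bx=(u-28,v-25,u+28,v+38)
    print(nm,(u,v),cv2.approxPolyDP(comp(i,bx,lo),1.5,True)[:,0].tolist())
E
python3 drv.py 12.png
```

```text
9.2 [ 597.52868913 -136.48523199  107.38558897] [ 0.2 -0.7  2.3] 68.54510293146222 52.53014624118805
side (np.int64(333), np.int64(185)) [[342, 174], [328, 180], [328, 200], [342, 193]]
scene (np.int64(310), np.int64(247)) [[320, 234], [309, 240], [303, 248], [305, 254], [317, 244], [314, 243], [314, 246], [309, 244]]
```

The drive followed, now about 8 mm still in the slot. The phone's tilt comes out at about 0.375 rad on both edges. Now I'll pivot the drive in the grip against the slot mouth by moving the hand about 29 mm along dock +x.

{"method": "move_arm", "body": {
  "force": 35,
  "targets": [
    {"slide": [0.006, -0.0013, 0], "yaw": 0, "gripper": 0.6},
    {"slide": [0.012, -0.0026, 0], "yaw": 0, "gripper": 0.6},
    {"slide": [0.018, -0.0039, -0.001], "yaw": 0, "gripper": 0.6},
    {"slide": [0.024, -0.0052, -0.002], "yaw": 0, "gripper": 0.6},
    {"slide": [0.03, -0.0065, -0.003], "yaw": 0, "gripper": 0.6},
    {"slide": [0.036, -0.0077, -0.003], "yaw": 0, "gripper": 0.6},
    {"slide": [0.038, -0.008, -0.003], "yaw": 0, "gripper": 0.6},
    {"slide": [0.038, -0.008, -0.003], "yaw": 0, "gripper": 0.6}
  ]
}}

```text
time: 10.0
tcp_pos: [623.9, -142.2, 104.0]
tool_rot: [-0.328, -3.12, -0.0]
ft_force: [-4.8, 1.3, 3.3]
finger_gap: 68.8
grasp_force: 54.9
```

```bash
python3 drv.py 13.png
```

```text
10.1 [ 623.83752651 -142.18531865  103.98893476] [-5.2  1.6  2.2] 68.88697651979368 54.93324279785156
side (np.int64(329), np.int64(182)) [[338, 171], [323, 178], [328, 200], [342, 193]]
scene (np.int64(317), np.int64(254)) [[323, 245], [319, 246], [315, 252]]
```

Pivoting worked: in the side view the top shifted while the foot stayed. I'll lift it clear and measure the tilt.

{"method": "move_arm", "body": {
  "force": 60,
  "targets": [
    {"slide": [0, 0, 0.02], "yaw": 0, "gripper": 0.6},
    {"slide": [0, 0, 0.07], "yaw": 0, "gripper": 0.6},
    {"slide": [0, 0, 0.13], "yaw": 0, "gripper": 0.6},
    {"slide": [0, 0, 0.19], "yaw": 0, "gripper": 0.6},
    {"slide": [0, 0, 0.24], "yaw": 0, "gripper": 0.6},
    {"slide": [0, 0, 0.24], "yaw": 0, "gripper": 0.6},
    {"slide": [0, 0, 0.24], "yaw": 0, "gripper": 0.6}
  ]
}}

```text
time: 10.8
tcp_pos: [627.3, -142.8, 286.4]
tool_rot: [0.328, 3.119, -0.0]
ft_force: [-0.9, -0.0, -0.9]
finger_gap: 68.3
grasp_force: 68.0
```

```bash
cat > drv2.py <<'E'
from h import *
import sys
from scipy.optimize import least_squares
n=sys.argv[1];d,D=grab("side","d"+n);s,S=grab("scene","s"+n);w,W=grab("wrist","w"+n);st=state();print(st["time"],st["tcp_pos"],st["tool_rot"],st["ft_force"].round(1),st["finger_gap"])
T=np.array(st["tcp_pos"])
for C,i,nm,lo,sm in((D,d,"side",110,45),(S,s,"scene",80,35),(W,w,"wrist",90,40)):
    u,v=proj(C,T).astype(int);R_=45 if nm!="wrist" else 150
    x0,y0=max(u-R_,0),max(v-R_,0);r=i[y0:v+R_+10,x0:u+R_].astype(int);m=((r.max(2)-r.min(2)<sm)&(r.mean(2)>lo)).astype(np.uint8)
    ks=sorted(cv2.findContours(m,0,1,offset=(x0,y0))[0],key=cv2.contourArea)[-3:]
    print(nm,(u,v)); 
    for k in ks: print("   ",cv2.contourArea(k),cv2.approxPolyDP(k,1.5,True)[:,0].tolist())
E
python3 drv2.py 14.png
```

```text
10.95 [ 625.21988439 -142.28538011  283.17075114] [-3.28067140e-01 -3.12209903e+00 -3.91762538e-04] [ 0.5  0.4 -1. ] 68.21775528975488
side (np.int64(329), np.int64(142))
    54.5 [[288, 168], [284, 170], [284, 178], [292, 175]]
    135.0 [[284, 109], [307, 97], [284, 97]]
    1442.0 [[310, 119], [295, 129], [296, 158], [318, 170], [342, 155], [339, 136], [341, 134], [341, 127], [340, 134], [338, 130], [329, 126], [324, 131], [322, 142], [325, 155], [322, 157], [326, 158], [326, 162], [320, 166], [319, 155], [322, 153], [319, 153], [320, 141], [318, 134], [313, 130], [313, 122]]
scene (np.int64(316), np.int64(223))
    69.5 [[360, 190], [352, 203], [359, 207]]
    81.0 [[328, 207], [323, 206], [308, 224], [326, 211]]
    413.0 [[286, 180], [271, 192], [271, 202], [278, 208], [296, 193], [295, 188]]
wrist (np.int64(324), np.int64(240))
    948.5 [[354, 141], [353, 139], [291, 141], [291, 155], [353, 154]]
    1380.0 [[330, 309], [327, 322], [327, 330], [377, 338], [385, 338], [387, 335], [390, 321], [385, 315], [336, 308]]
    17637.5 [[372, 171], [283, 173], [272, 175], [240, 275], [243, 290], [248, 291], [250, 295], [258, 295], [251, 316], [241, 319], [241, 321], [247, 320], [249, 322], [246, 334], [253, 348], [264, 346], [268, 337], [280, 337], [267, 294], [268, 291], [390, 287], [395, 289], [402, 287], [405, 272], [397, 247], [398, 243], [419, 277], [421, 289], [424, 289], [433, 280], [411, 244], [408, 242], [397, 243], [395, 241]]
```

Run:
```python
from h import *
w=cv2.imread("pics/w14.png");st=state();W=cam("wrist",st);g=cv2.cvtColor(w,cv2.COLOR_BGR2GRAY)
for c in (300,322,345): print(c,[(r,int(g[r,c])) for r in range(116,300,4)])
for r in (135,148,160,166,172,180,200,220,240,260,275,284): print(r,[(c,int(g[r,c])) for c in range(236,412,6)])
T=np.array(st["tcp_pos"]);y=np.array([.204,.979,0]);X=np.array([.979,-.204,0])
for th in(.3,.37,.44):
  for k in(20,27):
    P=T+[0,0,k];dz=X*np.sin(th)+[0,0,np.cos(th)];dx=X*np.cos(th)-np.array([0,0,np.sin(th)])
    b=P-dz*(57.9+k) # bottom centre
    f=lambda z,yy:proj(W,b+dz*z-4.75*dx+y*yy).round(0).tolist()
    print(th,k,[ (z,f(z,-35),f(z,35)) for z in(0,100)],[(z,f(z,-30),f(z,30)) for z in(8,48)])
```

```text
300 [(116, 36), (120, 35), (124, 33), (128, 30), (132, 31), (136, 28), (140, 94), (144, 78), (148, 73), (152, 45), (156, 92), (160, 32), (164, 28), (168, 30), (172, 63), (176, 159), (180, 128), (184, 145), (188, 176), (192, 170), (196, 164), (200, 154), (204, 174), (208, 164), (212, 155), (216, 156), (220, 154), (224, 154), (228, 156), (232, 154), (236, 156), (240, 155), (244, 155), (248, 155), (252, 155), (256, 157), (260, 156), (264, 157), (268, 156), (272, 175), (276, 196), (280, 183), (284, 176), (288, 169), (292, 148), (296, 155)]
322 [(116, 32), (120, 33), (124, 33), (128, 29), (132, 30), (136, 32), (140, 104), (144, 112), (148, 133), (152, 75), (156, 64), (160, 32), (164, 28), (168, 27), (172, 93), (176, 163), (180, 123), (184, 140), (188, 174), (192, 173), (196, 169), (200, 157), (204, 175), (208, 160), (212, 154), (216, 154), (220, 154), (224, 154), (228, 152), (232, 155), (236, 154), (240, 156), (244, 155), (248, 155), (252, 154), (256, 157), (260, 157), (264, 157), (268, 157), (272, 182), (276, 189), (280, 177), (284, 175), (288, 172), (292, 157), (296, 152)]
345 [(116, 34
[... 5084 characters left out ...]
, [368.0, 177.0]), (48, [271.0, 211.0], [377.0, 211.0])]
0.37 20 [(0, [273.0, 168.0], [374.0, 167.0]), (100, [243.0, 290.0], [407.0, 289.0])] [(8, [279.0, 174.0], [368.0, 174.0]), (48, [271.0, 212.0], [377.0, 212.0])]
0.37 27 [(0, [273.0, 164.0], [374.0, 164.0]), (100, [242.0, 285.0], [407.0, 284.0])] [(8, [279.0, 170.0], [369.0, 170.0]), (48, [270.0, 208.0], [377.0, 208.0])]
0.44 20 [(0, [272.0, 161.0], [375.0, 161.0]), (100, [243.0, 292.0], [406.0, 292.0])] [(8, [278.0, 168.0], [369.0, 168.0]), (48, [270.0, 210.0], [378.0, 209.0])]
0.44 27 [(0, [272.0, 157.0], [375.0, 157.0]), (100, [242.0, 287.0], [407.0, 287.0])] [(8, [278.0, 164.0], [369.0, 163.0]), (48, [270.0, 205.0], [378.0, 204.0])]
```

```bash
cat > fit.py <<'E'
from h import *
from scipy.optimize import least_squares
y=np.array([.208,.978,0]);X=np.array([.978,-.208,0])
st=state();T=np.array(st["tcp_pos"]);W=cam("wrist",st)
def pose(p):
    th,a,b,c=p;dz=X*np.sin(th)+[0,0,np.cos(th)];dx=X*np.cos(th)-np.array([0,0,np.sin(th)])
    return T+X*a+y*c+np.array([0,0,b]),dz,dx   # bottom centre
def res(p):
    B,dz,dx=pose(p);f=lambda z,yy,xx=-4.75:proj(W,B+dz*z+dx*xx+y*yy)
    r=[f(0,0)[1]-172,f(48,0)[1]-206,f(100,0)[1]-270,f(100,0,4.75)[1]-290]
    for s,obs in((-35,((200,267),(220,259),(240,253))),(35,((200,380),(220,386),(240,392)))):
        q0,q1=f(0,s),f(100,s)
        r+=[q0[0]+(q1[0]-q0[0])*(v-q0[1])/(q1[1]-q0[1])-u for v,u in obs]
    return np.array(r)
s=least_squares(res,[.35,-25,-50,0]);print(s.x,s.fun.round(1))
B,dz,dx=pose(s.x);L=B+28*dz-4.75*dx;print("B",B,"label",L,"label-TCP: X,y,z",(L-T)@X,(L-T)@y,L[2]-T[2])
D=cam("side");S=cam("scene");f=lambda C,z,yy:proj(C,B+dz*z-4.75*dx+y*yy).round(1).tolist()
print("side pred",[f(D,z,q) for z in(0,100) for q in(-35,35)])
E
python3 fit.py
python3 - <<'E'
import cv2
g=cv2.cvtColor(cv2.imread("pics/d14.png"),cv2.COLOR_BGR2GRAY)
for r in range(118,176,2): print(r," ".join(f"{v:3d}" for v in g[r,312:350]))
E
```

```text
[  0.2675073  -23.54868636 -60.75104751  -0.7153236 ] [-0.2  1.8  2.  -2.8 -1.5  0.3  0.1  0.   0.3  0.6]
B [ 602.04048182 -138.08683983  222.41970363] label [ 604.79857333 -138.6734278   250.67938059] label-TCP: X,y,z -20.723328299003736 -0.7151433426590104 -32.491370555467626
side pred [[341.8, 156.5], [326.7, 163.2], [337.8, 131.0], [322.2, 137.4]]
118 126  73  74  98  99  79  85  95  89  76  48  49  46  44  49  49  42  51  47  50  45  50  40  43  34  41  48  63  74  50  49  49  44  43  49  54  60  33
120 185  88  64  79  55  50  46  54  72  52  33  30  40  42  46  44  52  51  48  31  47  46  46  44  36  38  45  47  40  50  55  55  47  38  56 106 148 143
122 184 116  61  66  42  50  46  68  77  36  41  60  74  49  42  53  44  41  41  35  47  54  67  74  55  32  33  38  45  39  46  36  35  44  71 110 123 124
124 184 116  47  41  35  44  44  44  38  41  42  74 119 128  58  46  41  67 100 126 132 136 129 121 103  89  36  24  44  48  50  62 100 125 125 127 120 126
126 181 123  40  44  33  39  48  36  35  43  46  51  52  37  45  47  93 126 122 132 129 130 123 105  61  43  33  44  62  6
[... 3077 characters left out ...]
  96 103 106 105 101 108 107 106 107 105 124 156 155 155 157 158 155 154 138
168 155 153 161 189 185 193 193 171 157 148 153 148 151 158 148 156 159 147 103  99 109 105 106 104 104 101 100 100  97 113 132 153 162 159 145 156 155 146
170 146 143 144 144 143 143 138 148 150 157 152 151 156 155 164 165 163 147 106 103 102 104  98  98  95  99 109 128 155 134 121 121 133 142 155 152 149 152
172 146 149 145 142 150 152 154 153 152 154 156 165 166 159 160 163 164 150 106  94  99 100 104 126 155 163 165 164 155 135 118 126 132 131 137 157 160 155
174 144 149 155 152 154 152 152 156 166 166 161 161 159 164 165 160 158 157 155 154 156 159 166 162 161 158 159 156 155 135 125 122 129 133 121 120 140 160
```

The fits give a tilt of about 0.26 rad, probably limited because the drive was still deep in the slot. It needs about 0.375. I'll go straight back down to the same spot, slightly shallower, and pivot a further 10 mm or so.

{"method": "move_arm", "body": {
  "force": 40,
  "targets": [
    {"slide": [0, 0, -0.06], "yaw": 0, "gripper": 0.6},
    {"slide": [0, 0, -0.12], "yaw": 0, "gripper": 0.6},
    {"slide": [0, 0, -0.18], "yaw": 0, "gripper": 0.6},
    {"slide": [0, 0, -0.2], "yaw": 0, "gripper": 0.6},
    {"slide": [0, 0, -0.212], "yaw": 0, "gripper": 0.6},
    {"slide": [0, 0, -0.22], "yaw": 0, "gripper": 0.6},
    {"slide": [0, 0, -0.227], "yaw": 0, "gripper": 0.6},
    {"slide": [0, 0, -0.234], "yaw": 0, "gripper": 0.6},
    {"slide": [0, 0, -0.234], "yaw": 0, "gripper": 0.6}
  ]
}}

```text
time: 11.85
tcp_pos: [629.4, -143.1, 112.9]
tool_rot: [0.328, 3.116, -0.001]
ft_force: [-1.3, 1.5, 13.3]
finger_gap: 68.3
grasp_force: 70.1
```

The 13 N upward force means the foot landed on the slot's rear rim, because unloaded the arm sits 5 mm farther out. Raise, shift back 6 mm and try again.

{"method": "move_arm", "body": {
  "targets": [
    {"slide": [0, 0, 0.015], "yaw": 0, "gripper": 0.6},
    {"slide": [-0.008, 0.0017, 0.015], "yaw": 0, "gripper": 0.6},
    {"slide": [-0.008, 0.0017, 0.015], "yaw": 0, "gripper": 0.6},
    {"slide": [-0.008, 0.0017, 0.008], "yaw": 0, "gripper": 0.6},
    {"slide": [-0.008, 0.0017, 0.002], "yaw": 0, "gripper": 0.6},
    {"slide": [-0.008, 0.0017, -0.002], "yaw": 0, "gripper": 0.6},
    {"slide": [-0.008, 0.0017, -0.002], "yaw": 0, "gripper": 0.6}
  ]
}}

```text
time: 12.55
tcp_pos: [623.0, -141.7, 110.0]
tool_rot: [0.328, 3.118, -0.001]
ft_force: [0.3, 0.3, 15.7]
finger_gap: 68.6
grasp_force: 70.9
```

```bash
python3 drv.py 15.png
```

```text
12.65 [ 622.87739979 -141.66103775  110.06293591] [ 1.4  0.6 15.3] 68.26707472647128 70.89438915252686
side (np.int64(329), np.int64(181)) [[338, 170], [324, 176], [323, 182], [328, 200], [343, 193]]
scene (np.int64(317), np.int64(253)) [[324, 242], [319, 244], [314, 251]]
```

{"method": "move_arm", "body": {
  "targets": [
    {"slide": [0, 0, 0.015], "yaw": 0, "gripper": 0.6},
    {"slide": [-0.005, 0.001, 0.015], "yaw": 0, "gripper": 0.6},
    {"slide": [-0.005, 0.001, 0.015], "yaw": 0, "gripper": 0.6}
  ]
}}

```text
time: 12.95
tcp_pos: [614.9, -140.3, 118.2]
tool_rot: [-0.328, -3.122, -0.0]
ft_force: [0.3, 1.0, -0.5]
finger_gap: 68.4
grasp_force: 69.0
```

```bash
cat > edge.py <<'E'
# rows (wrist) of connector edge, label top, front/back top edges + side lines
from h import *
import sys
n=sys.argv[1];w,W=grab("wrist","w"+n);st=state();print(st["time"],st["tcp_pos"],st["ft_force"].round(1))
g=cv2.GaussianBlur(cv2.cvtColor(w,cv2.COLOR_BGR2GRAY),(3,3),0).astype(int)
for c in (345,352,360): 
    d=np.diff(g[:,c]);print(c,[(r,int(g[r,c]),int(d[r])) for r in range(130,310) if abs(d[r])>9])
for r in (195,205,215,225,235,245): 
    d=np.diff(g[r]);print(r,[(x,int(d[x])) for x in list(range(238,285))+list(range(360,412)) if abs(d[x])>7])
E
python3 edge.py 16.png
```

```text
13.0 [ 615.00456729 -140.28700111  117.9876388 ] [ 0.3  0.7 -1.3]
345 [(165, 43, 27), (166, 70, 40), (167, 110, 32), (168, 142, 16), (271, 173, 10), (272, 183, 11)]
352 [(164, 34, 12), (165, 46, 29), (166, 75, 39), (167, 114, 30), (168, 144, 16), (169, 160, 11), (170, 171, 11), (271, 176, 10), (272, 186, 11)]
360 [(164, 36, 18), (165, 54, 32), (166, 86, 37), (167, 123, 26), (168, 149, 14), (271, 178, 10), (272, 188, 10)]
195 [(261, 14), (262, 33), (263, 45), (264, 36), (265, 17), (380, -21), (381, -40), (382, -43), (383, -25), (384, -9), (406, 22), (407, 36), (408, 36), (409, 21), (410, 8)]
205 [(238, -17), (258, 14), (259, 35), (260, 45), (261, 36), (262, 15), (383, -16), (384, -37), (385, -45), (386, -32), (387, -13), (406, 22), (407, 40), (408, 39), (409, 21)]
215 [(238, -23), (239, -16), (255, 16), (256, 35), (257, 46), (258, 35), (259, 14), (386, -14), (387, -35), (388, -46), (389, -35), (390, -14), (405, 10), (406, 26), (407, 36), (408, 29), (409, 15)]
225 [(238, -16), (239, -25), (240, -23), (241, -12), (252, 17), (253, 38), (254, 45), (255, 33), (256, 14), (389, -9), (390, -27), (391, -34), (392, -24), (393, -11), (402, 8), (403, 11), (404, 12), (405, 16), (406, 15), (407, 10)]
235 [(250, 12), (251, 21), (252, 20), (253, 8), (394, -11), (395, -9)]
245 [(243, -9), (244, -18), (245, -26), (246, -19), (248, 34), (249, 41), (250, 23), (396, -26), (397, -34), (398, -14), (399, 10), (400, 16), (401, 9)]
```

```bash
cat > fit2.py <<'E'
from h import *
import sys
from scipy.optimize import least_squares
n=sys.argv[1];w,W=grab("wrist","w"+n);st=state();T=np.array(st["tcp_pos"]);print(st["time"],T,st["tool_rot"],st["ft_force"].round(1),st["finger_gap"])
Rm=R.from_rotvec(st["tool_rot"]).as_matrix();X=Rm[:,0]*(-1 if (Rm.T@(W[1][:3,3]-T))[0]>0 else 1);X[2]=0;X/=np.linalg.norm(X);y=np.cross([0,0,1],X)
g=cv2.GaussianBlur(cv2.cvtColor(w,cv2.COLOR_BGR2GRAY),(3,3),0).astype(float)
def first(a,idx,sgn,th=18):   # subpixel strongest gradient
    d=sgn*np.diff(a)[idx];k=int(np.argmax(d));s=slice(max(k-2,0),k+3);return idx[s]@d[s]/d[s].sum()+.5,d[k]
rb=np.array([first(g[:,c],np.arange(150,190),1) for c in range(338,366,4)]);rt=np.array([first(g[:,c],np.arange(262,282),1) for c in range(300,366,6)])
rl=np.array([first(g[:,c],np.arange(196,222),-1) for c in range(338,366,4)])
b0,t0,l0=[np.median(q[:,0]) for q in(rb,rt,rl)];print("rows",b0,l0,t0,"grad",np.median(rl[:,1]))
E=[(r,) + tuple(first(g[r],np.arange(a,b),s)[0] for a,b,s in((244,282,1),(366,400,-1))) for r in range(190,230,5)]
if len(sys.argv)>2: print(E)
def pose(p):
    th,a,b,c=p;dz=X*np.sin(th)+[0,0,np.cos(th)];dx=X*np.cos(th)-np.array([0,0,np.sin(th)]);return T+X*a+y*c+np.array([0,0,b]),dz,dx
def res(p):
    B,dz,dx=pose(p);f=lambda z,yy,xx=-4.75:proj(W,B+dz*z+dx*xx+y*yy)
    r=[2*(f(0,0)[1]-b0),2*(f(100,0)[1]-t0),f(48,15)[1]-l0]
    for s,k in((-35,1),(35,2)):
        q0,q1=f(0,s),f(100,s);r+=[(q0[0]+(q1[0]-q0[0])*(e[0]-q0[1])/(q1[1]-q0[1])-e[k])/2 for e in E]
    return np.array(r)
s=least_squares(res,[.35,-25,-50,0],loss="soft_l1");print("theta,a,b,c",s.x.round(4),s.fun.round(1))
B,dz,dx=pose(s.x);L=B+28*dz-4.75*dx;print("bottom",B.round(1),"label",L.round(1),"rel",(L-T).round(1))
D=cam("side");f=lambda C,z,yy:proj(C,B+dz*z-4.75*dx+y*yy).round(1).tolist()
print("side pred",[f(D,z,q) for z in(0,100) for q in(-35,35)])
E
python3 fit2.py 17.png v
```

```text
13.05 [ 615.22578335 -140.26292886  117.92724256] [-3.28233399e-01 -3.12244733e+00 -3.52192499e-04] [-0.1 -0.7 -1.1] 68.61465291628689
rows 166.53937007874015 204.02380952380952 272.44117647058823 grad 8.0
[(190, np.float64(265.13380281690144), np.float64(380.44890510948903)), (195, np.float64(263.548275862069), np.float64(382.2080291970803)), (200, np.float64(261.8888888888889), np.float64(383.69565217391306)), (205, np.float64(260.52097902097904), np.float64(385.38028169014086)), (210, np.float64(258.85172413793106), np.float64(386.8333333333333)), (215, np.float64(257.5068493150685), np.float64(388.4366197183099)), (220, np.float64(256.09859154929575), np.float64(390.1737588652482)), (225, np.float64(254.43150684931507), np.float64(391.47115384615387))]
theta,a,b,c [  0.2866 -28.6913 -54.4292  -0.7161] [-0.1 -0.   0.2  0.1  0.1  0.1  0.   0.1 -0.1 -0.1 -0.1  0.  -0.1 -0.
 -0.   0.   0.  -0.   0.1]
bottom [ 587.  -135.    63.5] label [ 590.3 -135.7   91.7] rel [-24.9   4.6 -26.2]
side pred [[343.4, 192.2], [329.0, 199.2], [339.3, 168.7], [324.5, 175.4]]
```

The fit is now clean: tilt 0.287 rad, connector edge at TCP-54 mm. Pressing the foot down did add tilt. So I'll rest the connector edge on the dock's flat top in front of the slot and press gently with a lighter grip to reach about 0.375.

{"method": "move_arm", "body": {
  "force": 25,
  "targets": [
    {"slide": [-0.0105, 0.0022, 0], "yaw": 0, "gripper": 0.6},
    {"slide": [-0.0105, 0.0022, -0.006], "yaw": 0, "gripper": 0.6},
    {"slide": [-0.0105, 0.0022, -0.01], "yaw": 0, "gripper": 0.6},
    {"slide": [-0.0105, 0.0022, -0.013], "yaw": 0, "gripper": 0.6},
    {"slide": [-0.0105, 0.0022, -0.015], "yaw": 0, "gripper": 0.6},
    {"slide": [-0.0105, 0.0022, -0.015], "yaw": 0, "gripper": 0.6}
  ]
}}

```text
time: 13.65
tcp_pos: [611.3, -139.4, 111.0]
tool_rot: [0.328, 3.118, -0.001]
ft_force: [-1.5, 0.6, 20.1]
finger_gap: 68.4
grasp_force: 71.8
```

```bash
python3 fit2.py 18.png
```

```text
13.7 [ 611.21854534 -139.38689304  111.03765796] [ 3.28068121e-01  3.11761441e+00 -8.11303304e-04] [-1.8  0.2 20.3] 68.73371786262972
rows 160.515625 200.71428571428572 273.59375 grad 7.0
theta,a,b,c [  0.3282 -32.5557 -53.0707  -0.7353] [-0.1 -0.1  0.3  0.2  0.1  0.   0.  -0.  -0.1 -0.1 -0.1 -0.   0.  -0.
  0.1 -0.   0.  -0.   0. ]
bottom [ 579.2 -133.3   58. ] label [ 583.7 -134.3   86. ] rel [-27.6   5.1 -25. ]
side pred [[344.7, 194.3], [330.3, 201.3], [339.9, 170.6], [325.2, 177.3]]
```

{"method": "move_arm", "body": {
  "targets": [
    {"slide": [0, 0, -0.0015], "yaw": 0, "gripper": 0.6},
    {"slide": [0, 0, -0.003], "yaw": 0, "gripper": 0.6},
    {"slide": [0, 0, -0.003], "yaw": 0, "gripper": 0.6}
  ]
}}

```text
time: 14.0
tcp_pos: [613.2, -139.8, 110.2]
tool_rot: [0.328, 3.113, -0.001]
ft_force: [0.0, 0.7, 25.9]
finger_gap: 68.2
grasp_force: 72.7
```

```bash
python3 fit2.py 19.png
```

```text
14.05 [ 613.21225379 -139.78742813  110.22873222] [ 3.27716828e-01  3.11317397e+00 -1.35490426e-03] [-0.8  1.3 26.2] 68.38755057998874
rows 157.52307692307693 199.42 274.3333333333333 grad 7.0
theta,a,b,c [  0.3491 -34.6103 -52.1571  -0.6725] [-0.  -0.   0.2  0.1  0.1  0.1 -0.   0.  -0.  -0.1 -0.1 -0.   0.  -0.
  0.   0.1 -0.   0.  -0. ]
bottom [ 579.2 -133.2   58.1] label [ 584.2 -134.3   86. ] rel [-29.    5.5 -24.2]
side pred [[344.7, 194.3], [330.3, 201.3], [339.6, 170.4], [324.8, 177.2]]
```

{"method": "move_arm", "body": {
  "targets": [
    {"slide": [0, 0, -0.0015], "yaw": 0, "gripper": 0.6},
    {"slide": [0, 0, -0.003], "yaw": 0, "gripper": 0.6},
    {"slide": [0, 0, -0.003], "yaw": 0, "gripper": 0.6},
    {"slide": [0, 0, 0.02], "yaw": 0, "gripper": 0.6},
    {"slide": [0, 0, 0.06], "yaw": 0, "gripper": 0.6},
    {"slide": [0, 0, 0.06], "yaw": 0, "gripper": 0.6}
  ]
}}

```text
time: 14.65
tcp_pos: [611.0, -139.4, 153.7]
tool_rot: [0.328, 3.117, -0.001]
ft_force: [0.2, -0.6, -0.9]
finger_gap: 68.7
grasp_force: 70.7
```

```bash
python3 fit2.py 20.png
```

```text
14.7 [ 609.71944157 -139.07220092  151.80561467] [ 3.28210281e-01  3.12030644e+00 -3.26684677e-04] [-0.9  0.1 -0.8] 68.06194295104966
rows 156.5703125 198.73076923076923 273.8529411764706 grad 7.0
theta,a,b,c [  0.3587 -34.1401 -50.1202  -0.7658] [-0.  -0.   0.1  0.2  0.1  0.1  0.1  0.1 -0.1 -0.2 -0.2  0.   0.  -0.1
 -0.  -0.1  0.2 -0.  -0. ]
bottom [ 576.2 -132.7  101.7] label [ 581.4 -133.8  129.6] rel [-28.3   5.2 -22.2]
side pred [[345.5, 185.7], [330.9, 192.7], [340.2, 161.3], [325.2, 168.0]]
```

Tilt is now 0.359 rad, close to the phone's 0.37 or so. I'll carry it to a staging pose in front of the phone, turning about -82°, then measure the phone again.

{"method": "move_arm", "body": {
  "targets": [
    {"slide": [0, 0, 0.06], "yaw": 0, "gripper": 0.6},
    {"slide": [0, 0.02, 0.12], "yaw": -0.02, "gripper": 0.6},
    {"slide": [-0.127, 0.33, 0.15], "yaw": -0.228, "gripper": 0.6},
    {"slide": [-0.127, 0.33, 0.15], "yaw": -0.228, "gripper": 0.6},
    {"slide": [-0.127, 0.33, 0.15], "yaw": -0.228, "gripper": 0.6},
    {"slide": [-0.127, 0.33, 0.15], "yaw": -0.228, "gripper": 0.6},
    {"slide": [-0.127, 0.33, 0.15], "yaw": -0.228, "gripper": 0.6},
    {"slide": [-0.127, 0.33, 0.15], "yaw": -0.228, "gripper": 0.6},
    {"slide": [-0.127, 0.33, 0.15], "yaw": -0.228, "gripper": 0.6},
    {"slide": [-0.127, 0.33, 0.15], "yaw": -0.228, "gripper": 0.6},
    {"slide": [-0.127, 0.33, 0.15], "yaw": -0.228, "gripper": 0.6},
    {"slide": [-0.127, 0.33, 0.15], "yaw": -0.228, "gripper": 0.6}
  ]
}}

```text
time: 15.9
tcp_pos: [512.2, 108.7, 261.5]
tool_rot: [-2.299, -2.141, 0.004]
ft_force: [-0.6, 0.1, -0.2]
finger_gap: 68.6
grasp_force: 70.7
```

```bash
python3 fit2.py 21.png
python3 - <<'E'
from h import *
st=state();print(st["joints"].round(2))
W=cam("wrist");S=cam("scene");D=cam("side")
for P in([494,347,256],[569,342,256],[528,352,230]): print(proj(W,P).round(),proj(S,P).round(),proj(D,P).round())
s,_=grab("scene","s21.png");d,_=grab("side","d21.png")
# phone silhouettes: dark masks
for n,i,bx,t in(("scene",s,(370,72,410,124),62),("side",d,(222,212,268,284),52)):
    x0,y0,x1,y1=bx;g=cv2.cvtColor(i,cv2.COLOR_BGR2GRAY)[y0:y1,x0:x1];print(n)
    for q,row in enumerate(g[::1]): print(y0+q,"".join("#" if v<35 else "+" if v<t else "." for v in row))
E
```

```text
15.95 [512.32040565 108.71681975 261.67586312] [-2.29620205 -2.14355932  0.0036318 ] [-0.9  0.1 -0.4] 68.58899740801533
rows 161.84615384615384 198.9090909090909 274.31481481481484 grad 7.0
theta,a,b,c [  0.3178 -32.306  -51.3009   0.3458] [-0.3 -0.2  2.8  0.7  0.4  0.1 -0.1 -0.  -0.2 -0.3 -0.5 -0.1 -0.  -0.2
  0.   0.  -0.1  0.3  0.1]
bottom [514.9 140.9 210.4] label [514.6 136.7 238.5] rel [  2.3  28.  -23.2]
side pred [[305.5, 215.0], [290.8, 205.2], [312.0, 187.6], [296.8, 178.1]]
[-0.57  0.53  0.44  1.83 -0.29  0.84 -0.05]
[ 224. -371.] [377.  80.] [256. 235.]
[ 433. -372.] [399.  92.] [240. 223.]
[ 318. -304.] [387.  91.] [248. 237.]
scene
72 ........................................
73 ........................................
74 ........................................
75 ........................................
76 ........................................
77 ........................................
78 ........................................
79 ........................................
80 ........................................
81 ........................................
82 ...
[... 4842 characters left out ...]
..............###+...................
271 ......................+####...................
272 ......................####+...................
273 ......................####....................
274 ......................####....................
275 .......................###....................
276 ........................#+....................
277 ..............................................
278 ..............................................
279 ..............................................
280 ..............................................
281 ..............................................
282 ..............................................
283 ..............................................
```

```bash
cat > phone.py <<'E'
from h import *
from scipy.optimize import least_squares
S=cam("scene");D=cam("side")
def axes(ps,th):
    h=np.array([np.cos(ps),np.sin(ps),0]);lk=h*np.cos(th)-[0,0,np.sin(th)];z=h*np.sin(th)+[0,0,np.cos(th)];return lk,z,np.cross(z,-lk) # look, up, y(phone)
obs=[ # cam, uv, face(+1 rear/0 front), top?, phone y sign(+/-), weight
 (S,(378.2,81.6),0,1,'-',1),(S,(397.8,92.6),0,1,'+',1),(S,(401.6,112.5),0,0,'+',1),
 (D,(237.2,224.6),1,1,'+',1),(D,(256.9,238),.5,1,'-',.7),(D,(247.3,277),0,0,'-',1)]
def pt(p,rear,top,sx):
    lk,z,y=axes(p[3],p[4]);s=36*np.sign(y[0])*(1 if sx=='+' else -1)
    return np.array(p[:3])+y*s+z*(0 if top else -147)-lk*8.5*(1-rear)   # p[:3]=rear face top centre
def res(p): return np.concatenate([w*(proj(C,pt(p,r,t,s))-uv) for C,uv,r,t,s,w in obs])
f=least_squares(res,[530,345,256,-1.64,.37],x_scale=[10,10,10,.1,.1]);p=f.x
J=np.linalg.inv(f.jac.T@f.jac);print(p.round(3),f.fun.round(1),"sd/px",np.sqrt(np.diag(J)).round(3))
lk,z,y=axes(*p[3:]);o,d=ray(S,(387.3,89.8))
L=o+d*((p[:3]-o)@lk)/(d@lk);print("lens in phone: along y,z",(L-p[:3])@y,(L-p[:3])@z,"lens",L.round(1),"look",lk.round(3))
print("front bottom z",(p[:3]-147*z)[2])
E
python3 phone.py
```

```text
[ 5.33098e+02  3.41486e+02  2.47877e+02 -1.53400e+00  3.57000e-01] [ 0.1  0.2  2.8 -1.   0.1  0.3  3.3  0.9 -0.3 -1.4  0.2  1. ] sd/px [1.686 1.914 1.868 0.033 0.022]
lens in phone: along y,z 2.333068948140177 -6.072295115631369 lens [530.7 343.5 242.2] look [ 0.034 -0.936 -0.349]
front bottom z 110.127233264101
```

The phone's corners are ambiguous in the side view because the camera body is behind it. I'll take one closer wrist view of the phone by turning the hand to look at it from a safe distance.

{"method": "move_arm", "body": {
  "targets": [
    {"slide": [0.015, 0, 0.01], "yaw": 0.26, "gripper": 0.6},
    {"slide": [0.015, 0, 0.01], "yaw": 0.26, "gripper": 0.6},
    {"slide": [0.015, 0, 0.01], "yaw": 0.26, "gripper": 0.6},
    {"slide": [0.015, 0, 0.01], "yaw": 0.26, "gripper": 0.6},
    {"slide": [0.015, 0, 0.01], "yaw": 0.26, "gripper": 0.6},
    {"slide": [0.015, 0, 0.01], "yaw": 0.26, "gripper": 0.6},
    {"slide": [0.015, 0, 0.01], "yaw": 0.26, "gripper": 0.6},
    {"slide": [0.015, 0, 0.01], "yaw": 0.26, "gripper": 0.6},
    {"slide": [0.015, 0, 0.01], "yaw": 0.26, "gripper": 0.6},
    {"slide": [0.015, 0, 0.01], "yaw": 0.26, "gripper": 0.6},
    {"slide": [0.015, 0, 0.01], "yaw": 0.26, "gripper": 0.6}
  ]
}}

```text
time: 17.15
tcp_pos: [524.2, 108.4, 270.2]
tool_rot: [-0.002, -3.141, -0.0]
ft_force: [0.4, -0.4, -1.4]
finger_gap: 68.5
grasp_force: 70.7
```

{"method": "move_arm", "body": {
  "targets": [
    {"slide": [0, 0.04, 0], "yaw": 0.24, "gripper": 0.6},
    {"slide": [0, 0.08, 0], "yaw": 0.24, "gripper": 0.6},
    {"slide": [0, 0.1, 0], "yaw": 0.24, "gripper": 0.6},
    {"slide": [0, 0.12, 0], "yaw": 0.24, "gripper": 0.6},
    {"slide": [0, 0.14, 0], "yaw": 0.24, "gripper": 0.6},
    {"slide": [0, 0.14, 0], "yaw": 0.24, "gripper": 0.6},
    {"slide": [0, 0.14, 0], "yaw": 0.24, "gripper": 0.6},
    {"slide": [0, 0.14, 0], "yaw": 0.24, "gripper": 0.6},
    {"slide": [0, 0.14, 0], "yaw": 0.24, "gripper": 0.6},
    {"slide": [0, 0.14, 0], "yaw": 0.24, "gripper": 0.6},
    {"slide": [0, 0.14, 0], "yaw": 0.24, "gripper": 0.6}
  ]
}}

```text
time: 18.25
tcp_pos: [524.4, 213.1, 270.0]
tool_rot: [2.142, -2.298, -0.001]
ft_force: [0.3, -0.7, -0.8]
finger_gap: 68.4
grasp_force: 70.6
```

```bash
python3 fit2.py 22.png
python3 - <<'E'
from h import *
i=cv2.imread("pics/w22.png");W=cam("wrist");g=cv2.cvtColor(i,cv2.COLOR_BGR2GRAY)
for P in([494,345,252],[569,342,252],[528,350,230],[532,400,100]): print(proj(W,P).round())
for r in range(0,170,3): print(f"{r:3d}","".join("#" if v<32 else "x" if v<45 else "+" if v<65 else "-" if v<100 else "." for v in g[r,180:460:3]))
E
```

```text
18.3 [524.33581517 213.21388672 270.07017347] [ 2.13849113e+00 -2.30113823e+00 -8.97109102e-04] [-0.2  0.1 -0.3] 68.20819036622937
rows 162.5 199.38888888888889 276.484375 grad 7.0
theta,a,b,c [  0.287  -34.8289 -44.0146   0.3277] [-0.2 -0.2  2.7  0.5  0.1 -0.1 -0.3 -0.5 -0.4 -0.8  2.1  6.1  6.2  7.3
 -3.1 -2.  -1.1 -0.3  0.5]
bottom [521.5 178.5 226.1] label [521.7 181.9 254.3] rel [ -2.6 -31.3 -15.8]
side pred [[283.3, 205.0], [297.9, 215.0], [274.9, 185.5], [290.0, 195.5]]
[378. 396.]
[276. 398.]
[331. 378.]
[328. 323.]
  0 .....................................................................-........................
  3 .....................................................................-........................
  6 ....................................................................--........................
  9 ....................................................................--........................
 12 .....................................................................-.--.-...................
 15 ........................................................................
[... 4371 characters left out ...]
.---.--
150 .........................................................................................-..--
153 .........................................................................................-..--
156 .........................................................................................-..--
159 ........................................................................................--..-.
162 .........................................................................................-..--
165 .................................................-..............-........................-..--
168 ...............................-....--.+.--.+.-..+..............-........................--.--
```

The wrist image's upper rows look backwards, so the phone is hidden behind the hand here. In the final orientation those rows do look towards the phone, so I'll turn back and view its top edge from above.

{"method": "move_arm", "body": {
  "targets": [
    {"slide": [0, -0.06, 0], "yaw": 0, "gripper": 0.6},
    {"slide": [0, -0.12, 0.01], "yaw": -0.24, "gripper": 0.6},
    {"slide": [0, -0.12, 0.01], "yaw": -0.24, "gripper": 0.6},
    {"slide": [0, -0.12, 0.01], "yaw": -0.24, "gripper": 0.6},
    {"slide": [0, -0.12, 0.01], "yaw": -0.24, "gripper": 0.6},
    {"slide": [0, -0.12, 0.01], "yaw": -0.24, "gripper": 0.6},
    {"slide": [0, -0.12, 0.01], "yaw": -0.24, "gripper": 0.6},
    {"slide": [0, -0.12, 0.01], "yaw": -0.24, "gripper": 0.6},
    {"slide": [0, -0.12, 0.01], "yaw": -0.24, "gripper": 0.6},
    {"slide": [0, -0.12, 0.01], "yaw": -0.24, "gripper": 0.6},
    {"slide": [0, -0.12, 0.01], "yaw": -0.24, "gripper": 0.6},
    {"slide": [0, -0.12, 0.01], "yaw": -0.24, "gripper": 0.6}
  ]
}}

```text
time: 19.5
tcp_pos: [524.3, 123.8, 277.9]
tool_rot: [0.018, 3.141, -0.0]
ft_force: [-0.0, 0.3, -0.5]
finger_gap: 68.5
grasp_force: 70.6
```

{"method": "move_arm", "body": {
  "targets": [
    {"slide": [0, 0, 0], "yaw": -0.26, "gripper": 0.6},
    {"slide": [0, 0, 0], "yaw": -0.26, "gripper": 0.6},
    {"slide": [0, 0, 0], "yaw": -0.26, "gripper": 0.6},
    {"slide": [0, 0, 0], "yaw": -0.26, "gripper": 0.6},
    {"slide": [0, 0, 0], "yaw": -0.26, "gripper": 0.6},
    {"slide": [0, 0, 0], "yaw": -0.26, "gripper": 0.6},
    {"slide": [0, 0, 0], "yaw": -0.26, "gripper": 0.6},
    {"slide": [0, 0, 0], "yaw": -0.26, "gripper": 0.6},
    {"slide": [0, 0.04, 0.01], "yaw": -0.26, "gripper": 0.6},
    {"slide": [0, 0.09, 0.01], "yaw": -0.26, "gripper": 0.6},
    {"slide": [0, 0.13, 0.01], "yaw": -0.26, "gripper": 0.6},
    {"slide": [0, 0.13, 0.01], "yaw": -0.26, "gripper": 0.6}
  ]
}}

```text
time: 20.7
tcp_pos: [523.1, 228.1, 284.5]
tool_rot: [-2.288, -2.149, -0.003]
ft_force: [-0.8, 0.8, -1.6]
finger_gap: 68.4
grasp_force: 70.7
```

Run:
```python
from h import *
st=state();print(st["time"],st["tcp_pos"],st["tool_rot"],st["ft_force"])
i,W=grab("wrist","w23.png");g=cv2.cvtColor(i,cv2.COLOR_BGR2GRAY)
for P in([494,345,252],[569,342,252],[528,350,230],[532,400,0]): print(proj(W,P).round())
for r in range(0,80,2): print(f"{r:3d}","".join("#" if v<32 else "x" if v<45 else "+" if v<65 else "-" if v<100 else "." if v<170 else "o" for v in g[r,200:480:2]))
```

```text
20.7 [523.07682749 228.06895245 284.51961215] [-2.28754147 -2.14884273 -0.00259592] [-0.8103126   0.76680398 -1.62907141]
[256.  27.]
[391.  24.]
[317.  24.]
[321.  32.]
  0 .......---....---......................-#########################################x..........................................................
  2 ......----...----.....................-###########################################+.........................................................
  4 ........---.........................-+#############################################x........................................................
  6 ........--.........................-################################################x-......................................................
  8 .................................-x###################################################-.....................................................
 10 ................................+######################################################-....................................................
 12 ..............................-x########################
[... 4169 characters left out ...]
.................................................---.........................................................---........
 72 ......................................................-............-...-......................................................-+xxxx-.......
 74 .........................................................---.------........................................................-+###x##x+.......
 76 ...........................................................-..--.--.................-----...............................-+###########+......
 78 ................................................................................-.--------............................-x######x####x##-.....
```

The wrist view from above shows the phone's top edge cleanly: its rear top corners are at about (257,29) and (385,31). Now I'll compute them.

Run:
```python
from h import *
T=np.eye(4)
st={"tcp_pos":[523.077,228.069,284.52],"tool_rot":[-2.28754147,-2.14884273,-0.00259592]}
W=cam("wrist",st);print(W[1][:3,3])
for z in (245,250,255,258,262,266):
    a,b=onz(W,(256.5,28.7),z),onz(W,(385,30.7),z);d=b-a;print(z,a.round(1),b.round(1),np.linalg.norm(d).round(1),"yaw deg",np.degrees(np.arctan2(d[1],d[0])).round(1))
g=cv2.cvtColor(cv2.imread("pics/w23.png"),cv2.COLOR_BGR2GRAY).astype(int)
for c in range(262,384,12): 
    k=[r for r in range(15,45) if g[r,c]<60]; print(c,k[-1],end=" ")
print()
for r in range(2,30,4):
    k=np.where(g[r,230:420]<60)[0]+230;print(r,k[0],k[-1],end=" | ")
S=cam("scene")
for z in(225,230,235): print(onz(S,(387,90.5),z))
```

```text
[528.15753497 296.1223701  440.22700959]
245 [492.8 346.2 245. ] [567.2 340.5 245. ] 74.6 yaw deg -4.4
250 [493.7 344.9 250. ] [566.2 339.3 250. ] 72.7 yaw deg -4.4
255 [494.6 343.6 255. ] [565.2 338.2 255. ] 70.8 yaw deg -4.4
258 [495.2 342.8 258. ] [564.6 337.5 258. ] 69.6 yaw deg -4.4
262 [495.9 341.8 262. ] [563.8 336.6 262. ] 68.1 yaw deg -4.4
266 [496.6 340.8 266. ] [563.  335.7 266. ] 66.6 yaw deg -4.4
262 29 274 29 286 29 298 30 310 32 322 33 334 32 346 31 358 31 370 32 382 30 
2 277 364 | 6 271 369 | 10 265 373 | 14 259 378 | 18 257 382 | 22 257 383 | 26 258 383 | [524.53072574 356.34261963 225.        ]
[526.51868976 351.7866296  230.        ]
[528.50665378 347.23063957 235.        ]
```

```bash
cat >> phone.py <<'E'
print("---")
c=np.array([530,341.7,252.]);ps=np.arctan2(-.997,-.076)
for th in (.3,.34,.38,.42):
    p=[*c,ps,th];lk,z,y=axes(ps,th)
    L=o+d*((c-o)@lk)/(d@lk)
    print(th,"S BR f/r",proj(S,pt(p,0,0,'+')).round(1),proj(S,pt(p,1,0,'+')).round(1),"S TL",proj(S,pt(p,0,1,'-')).round(1),"S TR",proj(S,pt(p,0,1,'+')).round(1),"D BR f/r",proj(D,pt(p,0,0,'-')).round(1),proj(D,pt(p,1,0,'-')).round(1),"D TR f/r",proj(D,pt(p,0,1,'-')).round(1),proj(D,pt(p,1,1,'-')).round(1),"lens",L.round(1),((L-c)@z).round(1),((L-c)@y).round(1))
E
python3 phone.py | sed -n '/---/,$p'
```

```text
---
0.3 S BR f/r [400.8 115.3] [399.2 117.4] S TL [378.6  79.6] S TR [399.4  91.1] D BR f/r [247.6 276.6] [249.8 275.8] D TR f/r [254.8 236.6] [257.  235.8] lens [529.9 345.4 240.1] -12.4 0.4
0.34 S BR f/r [401.8 113.8] [400.3 116. ] S TL [378.6  79.6] S TR [399.4  91.1] D BR f/r [246.1 277.1] [248.3 276.3] D TR f/r [254.8 236.5] [257.  235.8] lens [529.5 346.3 239.1] -13.6 0.9
0.38 S BR f/r [402.9 112.3] [401.4 114.5] S TL [378.6  79.5] S TR [399.4  91. ] D BR f/r [244.7 277.5] [246.8 276.8] D TR f/r [254.8 236.4] [257.  235.8] lens [529.  347.4 237.9] -15.2 1.4
0.42 S BR f/r [404.  110.7] [402.4 112.9] S TL [378.6  79.5] S TR [399.4  91. ] D BR f/r [243.2 277.8] [245.3 277.2] D TR f/r [254.9 236.3] [257.  235.8] lens [528.4 348.8 236.4] -17.1 2.2
```

The phone is consistent across views: rear top edge centre at (530,341.7,252), yaw -4.4°, tilt about 0.385 rad, lens at about (530,350,231). The label target is therefore about (519,211,175), and the TCP about (518,183,197). Moving there.

{"method": "move_arm", "body": {
  "force": 60,
  "targets": [
    {"slide": [-0.007, -0.06, 0], "yaw": -0.002, "gripper": 0.6},
    {"slide": [-0.007, -0.06, -0.05], "yaw": -0.002, "gripper": 0.6},
    {"slide": [-0.007, -0.06, -0.09], "yaw": -0.002, "gripper": 0.6},
    {"slide": [-0.007, -0.06, -0.117], "yaw": -0.002, "gripper": 0.6},
    {"slide": [-0.007, -0.06, -0.117], "yaw": -0.002, "gripper": 0.6},
    {"slide": [-0.007, -0.06, -0.117], "yaw": -0.002, "gripper": 0.6},
    {"slide": [-0.007, -0.06, -0.117], "yaw": -0.002, "gripper": 0.6},
    {"slide": [-0.007, -0.06, -0.117], "yaw": -0.002, "gripper": 0.6}
  ]
}}

```text
time: 21.55
tcp_pos: [519.9, 176.2, 198.9]
tool_rot: [2.312, 2.126, 0.004]
ft_force: [-1.0, 0.3, -1.9]
finger_gap: 68.5
grasp_force: 70.7
```

Run:
```python
from h import *
import cv2
st=state();T=np.array(st["tcp_pos"]);Rm=R.from_rotvec(st["tool_rot"]).as_matrix();X=-Rm[:,0];print(st["time"],T,"X",X.round(3),st["ft_force"].round(1),np.abs(st["joint_velocities"]).max())
w,W=grab("wrist","w24.png");d,D=grab("side","d24.png");s,S=grab("scene","s24.png")
X[2]=0;X/=np.linalg.norm(X);y=np.cross([0,0,1],X);th=.359;dz=X*np.sin(th)+[0,0,np.cos(th)];dx=X*np.cos(th)-np.array([0,0,np.sin(th)])
B=T-34.14*X-.77*y-[0,0,50.12];L=B+28*dz-4.75*dx;print("label",L.round(1))
print("wrist pred rows bottom/label/top",[proj(W,B+z*dz-4.75*dx+yy*y).round(1).tolist() for z,yy in((0,0),(48,15),(100,0))])
print("side pred",[proj(D,B+z*dz+4.75*dx+yy*y).round(1).tolist() for z in(0,100) for yy in(-35,35)])
g=cv2.GaussianBlur(cv2.cvtColor(w,cv2.COLOR_BGR2GRAY),(3,3),0).astype(int)
for c in(345,355): 
    q=np.diff(g[:,c]);print(c,[(r,int(q[r])) for r in range(140,285) if abs(q[r])>6])
a=cv2.cvtColor(cv2.imread("pics/s1.png"),cv2.COLOR_BGR2GRAY);b=cv2.cvtColor(s,cv2.COLOR_BGR2GRAY)
for n,bx in dict(phone=(374,78,408,118),lens=(380,215,415,255),coaster=(298,153,332,184),case=(262,176,303,213),spare=(350,184,395,222),camera=(402,148,435,200)).items():
    x0,y0,x1,y1=bx;sh,r=cv2.phaseCorrelate(np.float32(a[y0:y1,x0:x1]),np.float32(b[y0:y1,x0:x1]));print(n,np.round(sh,2),round(r,2))
```

```text
21.55 [519.91741486 176.23415942 198.86236458] X [-0.084 -0.996 -0.001] [-1.   0.3 -1.9] 0.006441256924367471
label [521.6 204.9 176.6]
wrist pred rows bottom/label/top [[320.1, 159.5], [347.0, 202.1], [319.2, 278.3]]
side pred [[291.8, 238.6], [277.7, 228.1], [298.9, 211.7], [284.4, 201.6]]
345 [(161, 7), (162, 8), (199, -7), (272, 7), (273, 9), (274, 9), (278, -10), (279, -8)]
355 [(156, 7), (161, 9), (162, 8), (198, -7), (199, -7), (272, 7), (273, 9), (274, 8), (277, -7), (278, -9), (279, -7)]
phone [ 0.05 -0.35] 0.92
lens [-0.01  0.02] 1.01
coaster [0.02 0.07] 0.97
case [0.52 0.01] 1.03
spare [ 0.74 -0.13] 0.76
camera [ 0.   -0.04] 0.97
```

```bash
sed -e 's/^print("theta.*//' fit2.py > fit3.py; sed -i 's/^b0,t0,l0=.*/&\nb0=156.5/; s/np.arange(150,190)/np.arange(153,159)/' fit3.py; sed -i 's/^B,dz,dx=pose(s.x)/print(s.x.round(4),s.fun.round(1))\n&/' fit3.py; python3 fit3.py 25.png v
```

```text
21.75 [519.23681724 176.3720336  198.10474569] [2.31190523e+00 2.12657318e+00 1.53107983e-03] [-0.4  0.5 -1.2] 68.47013449494854
rows 156.375 198.82142857142858 273.98387096774195 grad 7.0
[(190, np.float64(269.35714285714283), np.float64(374.5869565217391)), (195, np.float64(268.3235294117647), np.float64(376.2916666666667)), (200, np.float64(247.4655172413793), np.float64(374.5)), (205, np.float64(252.51408450704224), np.float64(391.43333333333334)), (210, np.float64(255.45604395604394), np.float64(390.35185185185185)), (215, np.float64(255.17605633802816), np.float64(390.1046511627907)), (220, np.float64(253.58196721311475), np.float64(391.2)), (225, np.float64(252.10655737704917), np.float64(392.2931034482759))]
theta,a,b,c [  0.3723 -35.8963 -52.1958   0.6019] [ 0.  -0.1  0.1 -3.9 -4.1  5.6  2.4  0.3 -0.3 -0.2 -0.1  3.9  3.7  5.3
 -2.5 -1.2 -0.4 -0.3 -0.1]
[  0.3723 -35.8963 -52.1958   0.6019] [ 0.  -0.1  0.1 -3.9 -4.1  5.6  2.4  0.3 -0.3 -0.2 -0.1  3.9  3.7  5.3
 -2.5 -1.2 -0.4 -0.3 -0.1]
bottom [522.8 212.1 145.9] label [522.3 206.4 173.7] rel [  3.1  30.  -24.4]
side pred [[289.1, 240.0], [275.1, 229.4], [296.5, 213.0], [282.0, 202.8]]
```

Tilt is 0.36–0.37 rad with the label at about (522,206,174). A small final correction, then settle.

{"method": "move_arm", "body": {
  "targets": [
    {"slide": [-0.003, 0.007, 0], "yaw": 0, "gripper": 0.6},
    {"slide": [-0.003, 0.007, 0], "yaw": 0, "gripper": 0.6},
    {"slide": [-0.003, 0.007, 0], "yaw": 0, "gripper": 0.6},
    {"slide": [-0.003, 0.007, 0], "yaw": 0, "gripper": 0.6},
    {"slide": [-0.003, 0.007, 0], "yaw": 0, "gripper": 0.6},
    {"slide": [-0.003, 0.007, 0], "yaw": 0, "gripper": 0.6}
  ]
}}

```text
time: 22.35
tcp_pos: [516.8, 181.3, 197.6]
tool_rot: [2.313, 2.126, 0.0]
ft_force: [0.1, 0.6, -1.2]
finger_gap: 68.7
grasp_force: 70.7
```

Run:
```python
from h import *
st=state();print(st["tcp_pos"],st["tool_rot"],st["ft_force"],abs(st["joint_velocities"]).max(),st["grasp_force"])
print(close_job())
```

```text
[516.79769773 181.33266139 197.55979312] [2.31272347e+00 2.12600502e+00 2.67381805e-05] [ 0.11272932  0.61626056 -1.20068373] 0.002270497601118243 70.70284008979797
the job is handed in; nothing more can be done
None
```

I handed the job in at 22.4 s: the lever went to its stop and was let go, and the drive is held still by its upper end in front of the phone lens, label about 15 cm away and about 0.02 rad off square, though the lens position is only good to about 5–7 mm and I did not check that the lever sprang back.

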